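Empty the bead sifter

ROBOT

A 6-joint arm with a two-finger parallel gripper is mounted at the origin on a cart in front of the work surface, level with it; the furniture and walls round the work are solid. World frame = base frame: x ahead of the robot, y to its left, z up, the work surface at z = 0. Lengths are in m, angles in rad, forces in N, time in s.
With the tool pointing down it reaches from about 0.425 to 0.95 m from the base axis. Payload 3.5 kg.
Tool frame: the origin (TCP) lies on the centre line of the jaws, within the pads' length; the fingertips stand 19 mm ahead of it and the grasp point (between the pads) is the TCP; z points along the fingers, y is the line along which they close (so a half turn about z gives the same grasp; the last joint's range is limited). The gripper opens to 85 mm and grips with 20 to 120 N. Pads are 22 mm wide; open, the fingers measure 114 mm over their backs; the gripper's body (76 mm by 85 mm) begins 54 mm behind the grasp point. The pads swing forward as they close: fully open they stand 13 mm farther back than shut.
Start: joints at [-1.464, 0.286, 1.577, -0, 1.279, -0.15], TCP at [0.171, -0.653, 0.25] pointing down, gripper open.
Joint ranges: [-2.77, 2.77], [-0.9, 2.22], [0.21, 2.48], [-1.53, 4.67], [0.24, 2.81], [-2.84, 2.84]. Speed limits (rad/s): [2.79, 2.79, 3.14, 3.14, 3.14, 3.14].

INTERFACE

Orientations are given as a unit quaternion [x, y, z, w].
In Python, from plant import status, cams, ctrl gives the robot as it stands.
- The arm moves only by the shell command python3 -m inch 'ROWS' [FORCE]. ROWS is JSON, a list of rows, each a list of 3 entries, a list of its own where there are three numbers: the opening, from -1 (shut) to 1 (fully open), then the shift along the tool's x, y, z in cm, then the turn about the tool's z in rad. In form: [[jaw, [dx, dy, dz], twist], ...]. A call has 1 to 20 rows; each row is the pose to reach, as a shift and turn from the pose commanded when the call began, along the tool's axes at that moment; what a row does not reach only later rows make up. A row lasts 1/10 s, in which the tool goes at most 50 mm and 8.59 degrees, less where a joint would pass 70% of its speed; a pose out of reach is approached as far as the arm can. A call with a gripper value outside its range is refused whole. The fingers move at their own pace and stop on an object; FORCE is the grip in N (left out, the last holds). Time passes only in rows, so rows that repeat a pose let the fingers close. It gives the time, the measured TCP pose, the force and the opening at its end, in the units of the state.
- status.get_state(): the state, without advancing time (a new reading comes with each control period).
- cams.read_camera(name): name is "side" or "top"; returns the picture (400x640x3 uint8, blue, green, red); there is no depth.
- cams.calibration(name): a dict with "camera_matrix" (3x3 intrinsics, pixels), "cam_to_world" (4x4, takes a point from camera to world coordinates). Camera axes: x right, y down, z forward; pixel columns grow to the right and rows downward; lengths in m; the calibration is good to about 2 mm. A picture is of the moment at which its call begins. calibration takes no time and is no camera call.
- ctrl.sign_off(): hands the job in, once; it reports no verdict.
The state is a dict: "time": time; "qpos": joint angles; "dq": joint speeds; "joint_efforts": joint torques, N m; "eef_pos": TCP position; "tcp_rot": TCP orientation; "contact_force": force on the tool from outside, world axes, zero at the start; "wrist_torque": the same for the moment, N m; "opening": opening from 0.0 (shut) to 1.0 (fully open).
Only numpy, scipy, OpenCV 4.12 (cv2) and the standard library are available. Lean on these libraries where they do the work, as an engineer would, in place of code of your own. Each camera call takes 0.05 s, during which the arm holds its last target. There are 200 camera calls.

TASK

The clear jar leaning in the plywood rest is a bead sifter. With the jar in its rest, unscrew the perforated cap (anticlockwise, as usual) and set the cap down flat on the notebook, holes up; then tip all four wooden beads left in the jar out into the white bowl and put the empty jar back home in its rest. Leave the bowl, the notebook and the other things on the table where they stand.

Things in the scene. Friction and masses are not known exactly. Their poses are not given: they have to be found in the camera images.
- jar_rest: plywood rest, screwed down: base plate 100 x 180 x 12 mm, its long side along the rest's y, with a sloping back board, a foot ledge and two low cheeks that hold the jar leaning 40 degrees from vertical towards the rest's +y. Origin: centre of the base's underside; z up (it is turned only about z). Its open side, where the jar goes in and out square to its axis, faces -y and up
- rest_foot (a point): point of the rest where the middle of the jar's underside stands when home, 42 mm above the table, 45 mm from the rest's origin towards its -y. The cheeks hold the jar's x faces over its lowest 36 mm, with 1.5 mm play a side and a flared mouth, and keep it from turning
- rest_mouth (a point): point of the rest where the middle of the jar's mouth lies when home, 118 mm up the slope from rest_foot: that line is the jar's axis at home. The back board behind the jar (its +y face) is 40 mm wide, narrower than the jar, so that fingers pass beside it, and reaches 90 mm up the jar
- jar: clear plastic jar, 118 mm tall, about 0.16 kg. Origin: centre of its underside; z along its axis to the mouth. Body 48 mm square with cut corners (54 mm over them), faces along its x and y, up to 84 mm; then a round neck 42 mm wide (50 mm over its thread). Grip it on its two x faces, 55 to 75 mm above its underside. At home its +y face lies on the back board
- jar_mouth (a point): centre of the jar's mouth, 118 mm above its underside on its axis. The bore is 38 mm wide from the mouth down to the floor, 5 mm above the underside; with the mouth some 25 degrees below level the beads roll out
- shaker_cap: aluminium screw cap with a pierced top, 57 mm wide over its knurled skirt, 29 mm tall, 0.05 kg. Origin: centre of the skirt's lower rim; z along its axis out through the top. Tight, its rim is 93 mm above the jar's underside, with 9 mm of bare neck below. Right-hand thread: turned anticlockwise it climbs 24 mm a turn (1 mm end play), is free after about 130 degrees and lifts off along its axis
- bead_1: wooden bead with a thin bore, a 24 mm ball; origin at its centre (its axes turn as it rolls); starts inside the jar
- bead_2: wooden bead with a thin bore, a 24 mm ball; origin at its centre (its axes turn as it rolls); starts inside the jar
- bead_3: wooden bead with a thin bore, a 24 mm ball; origin at its centre (its axes turn as it rolls); starts inside the jar
- bead_4: wooden bead with a thin bore, a 24 mm ball; origin at its centre (its axes turn as it rolls); starts inside the jar
- bowl: white round bowl, 112 mm wide at the rim, 52 mm tall, floor 6 mm above the table, 0.34 kg, loose; origin: centre of its underside, z up
- notebook: closed spiral notebook lying flat, cover 146 x 103 mm, 11 mm thick, loose; origin under its middle, x along its 146 mm side, z up
- tape_measure: pocket tape measure, 33 x 86 x 65 mm, a bystander; origin under its middle
- spice_jar: small shaker jar with a white cap, 47 x 98 mm, a bystander; origin under its middle
- sanding_block: wooden sanding block 55 x 97 x 27 mm, a bystander; origin under its middle
There are look-alikes about, which are no part of the job. Leave any green look-alike of the shaker_cap alone.

How it is judged:
On the way, in this order (a step that is already met when the one before it is completed fails the run):
1. the cap is unscrewed and lifted off the jar, which still stands in its rest (distance between shaker_cap and jar_mouth above 0.05 m and distance between jar and rest_foot below 0.025 m), for 0.1 s.
2. the cap lies flat on the notebook, holes up (z of shaker_cap in the frame of notebook between 0.006 and 0.018 m and angle between shaker_cap's own z axis and vertical below 0.15 rad and x of shaker_cap in the frame of notebook between -0.065 and 0.065 m and y of shaker_cap in the frame of notebook between -0.05 and 0.05 m and linear speed of shaker_cap below 0.02 m/s and contact force between the fingers and shaker_cap below 0.1 N), for 0.2 s.
3. all four beads lie in the bowl (horizontal distance between each of bead_1, bead_2, bead_3, bead_4 and bowl below 0.05 m and z of bead_1 in the frame of bowl between 0.01 and 0.06 m and z of bead_2 in the frame of bowl between 0.01 and 0.06 m and z of bead_3 in the frame of bowl between 0.01 and 0.06 m and z of bead_4 in the frame of bowl between 0.01 and 0.06 m), for 0.3 s.
At the end, for the whole second after the job is handed in: The jar is back in its rest (foot within 8 mm, mouth within 10 mm of home), all four beads lie in the upright bowl (moved less than 30 mm), the cap lies flat, holes up, with its centre on the notebook, and all is at rest (all of step 3 and distance between jar and rest_foot below 0.008 m and distance between jar_mouth and rest_mouth below 0.01 m and z of shaker_cap in the frame of notebook between 0.006 and 0.018 m and angle between each of shaker_cap, bowl's own z axis and vertical below 0.15 rad and x of shaker_cap in the frame of notebook between -0.065 and 0.065 m and y of shaker_cap in the frame of notebook between -0.05 and 0.05 m and linear speed of each of jar, shaker_cap, bowl, bead_1, bead_2, bead_3, bead_4 below 0.02 m/s and distance of bowl from where it was at the start of the episode below 0.03 m); the robot touches nothing.
It fails at once if another thing on the table or the notebook is moved by more than 40 mm (distance of any of spice_jar, sanding_block, tape_measure, notebook from where it was at the start of the episode above 0.04 m).
It fails at once if the bowl is upset (angle between bowl's own z axis and vertical above 0.6 rad).
It also fails if it takes over 72 s, if anything falls off the work surface, if the arm or the gripper's body presses on something with over 40 N, if the wrist force passes 120 N, or if a joint passes its speed limit or range.

## Working session

There is one attempt and no reset: what is moved stays moved. The work goes in short steps, Python scripts to look and compute and a shell command to move; the robot and the scene stay as the last step left them, time stands still between calls to the robot, and variables do not carry over. Pictures are saved under pics/ and viewed, on a budget of 10 in all, crops included, one or two more only if the job needs it, and the job is handed in when it is done.

```bash
ls; mkdir -p pics; python3 - <<'E'
from plant import status,cams
import cv2
for n in("top","side"):
    cv2.imwrite(f"pics/{n}0.png",cams.read_camera(n)); c=cams.calibration(n); print(n,c)
print(status.get_state())
E
```

```text
pics
top {'camera_matrix': array([[425.23839484,   0.        , 319.23654915],
       [  0.        , 425.23839484, 202.03629545],
       [  0.        ,   0.        ,   1.        ]]), 'cam_to_world': array([[ 0.00977019, -0.9811178 ,  0.1931642 ,  0.33525575],
       [-0.99931662, -0.01646682, -0.03309296,  0.04648422],
       [ 0.03564889, -0.19270887, -0.9806082 ,  1.18625727],
       [ 0.        ,  0.        ,  0.        ,  1.        ]])}
side {'camera_matrix': array([[386.09488106,   0.        , 321.89024566],
       [  0.        , 386.09488106, 200.45104337],
       [  0.        ,   0.        ,   1.        ]]), 'cam_to_world': array([[-0.99633039, -0.05527642,  0.06534735,  0.47214294],
       [-0.08307437,  0.4407694 , -0.89376786,  0.97288971],
       [ 0.02060118, -0.89591677, -0.443744  ,  0.56579258],
       [ 0.        ,  0.        ,  0.        ,  1.        ]])}
{'time': 0.1, 'qpos': array([-1.46401159e+00,  2.87100539e-01,  1.57802894e+00,  1.80998074e-05,
        1.27860126e+00, -1.50001655e-01]), 'dq': array([ 0.00012495, -0.00103077, -0.00429278, -0.00054529, -0.00043405,
       -0.00204502]), 'joint_efforts': array([ 1.22827034e-03, -4.07296264e+01, -2.93699723e+01, -9.34174295e-05,
        3.39931641e-03, -1.95709662e-07]), 'eef_pos': array([ 0.17140414, -0.65230407,  0.24907071]), 'tcp_rot': array([ 9.91768678e-01,  1.28038064e-01,  3.17600807e-05, -1.06860666e-03]), 'contact_force': array([-0.94201871,  0.42467173, -0.24956602]), 'wrist_torque': array([-0.0142872 ,  0.02016044,  0.0129085 ]), 'opening': 0.9994653387597776}
```

View pics/top0.png

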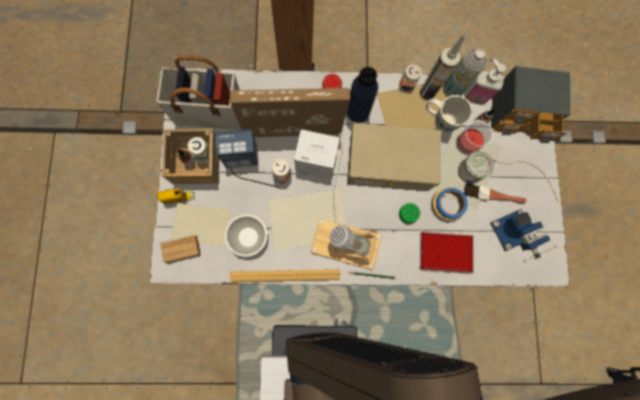

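View pics/side0.png

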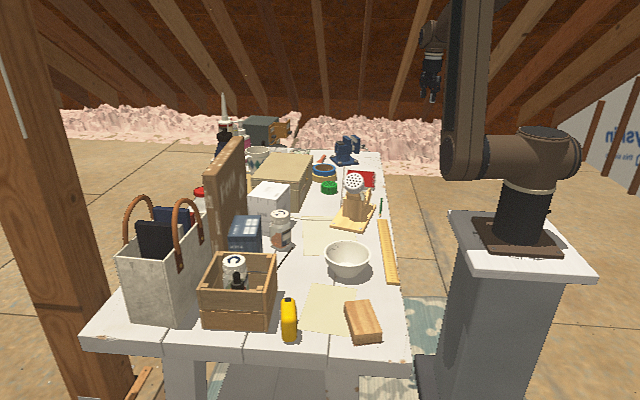

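The top view (image up = +x, right = −y) shows the rest with the jar at about (347,244), leaning left towards +y. The red notebook is at (447,252), the bowl at (247,236) and the green look-alike cap at (410,213). I'll enlarge it to read corners.

```bash
python3 - <<'E'
import cv2,numpy as np
a=cv2.imread("pics/top0.png"); b=cv2.imread("pics/side0.png")
A=cv2.resize(a[205:285,300:500],None,fx=4,fy=4,interpolation=cv2.INTER_CUBIC)
B=cv2.resize(b[160:290,290:410],None,fx=4,fy=4,interpolation=cv2.INTER_CUBIC)[:280]
B=cv2.copyMakeBorder(B,0,0,0,320,cv2.BORDER_CONSTANT)
cv2.imwrite("pics/crop1.png",np.vstack([A,B]))
E
```

```text
(no output)
```

View pics/crop1.png

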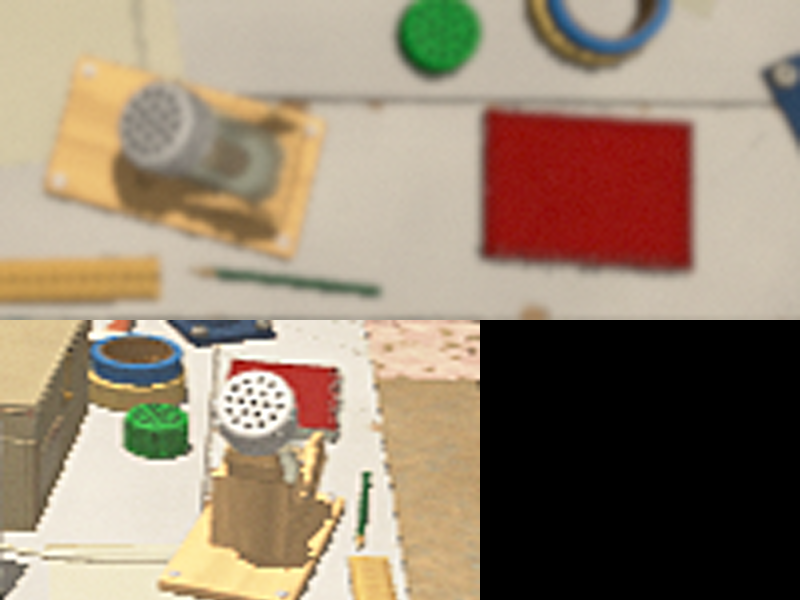

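```bash
cat > h.py <<'E'
import numpy as np,cv2
from plant import cams,status
from scipy.spatial.transform import Rotation as R
def ray(n,uv):
    c=cams.calibration(n);T=c["cam_to_world"];d=T[:3,:3]@np.linalg.inv(c["camera_matrix"])@[*uv,1]
    return T[:3,3],d
def atz(n,uv,z):
    o,d=ray(n,uv);return o+d*(z-o[2])/d[2]
def proj(n,p):
    c=cams.calibration(n);T=c["cam_to_world"];q=c["camera_matrix"]@(T[:3,:3].T@(np.array(p)-T[:3,3]));return q[:2]/q[2]
E
python3 - <<'E'
from h import *
f=lambda u,v,z:atz("top",(300+u/4-.4,205+v/4-.4),z)
P=np.array([f(u,v,.012) for u,v in((80,57),(325,120),(292,257),(45,193))])
o=P.mean(0);o[2]=0; e=(P[0]+P[3]-P[1]-P[2])[:2]; yaw=np.arctan2(e[1],e[0])-np.pi/2
print("rest",P.round(3),o.round(4),yaw)
y=np.array([-np.sin(yaw),np.cos(yaw),0]);foot=o-.045*y+[0,0,.042];a=np.sin(np.radians(40))*y+[0,0,np.cos(np.radians(40))]
ct=foot+.122*a;print("foot",foot,"captop",ct,"pred",(proj("top",ct)+.4-[300,205])*4, "side pred",(proj("side",ct)+.4-[290,160])*4+[0,320],"meas 157,122 / 257,405")
N=np.array([f(u,v,.011) for u,v in((484,108),(692,123),(692,270),(482,258))]);print("nb",N.round(3),N.mean(0).round(4))
print("bowl",atz("top",(246.5,235.5),.052),"green",f(440,30,.029))
E
```

```text
rest [[ 0.519  0.005  0.012]
 [ 0.477 -0.166  0.012]
 [ 0.382 -0.141  0.012]
 [ 0.424  0.029  0.012]] [ 0.4504 -0.0684  0.    ] -0.23962535326156265
foot [ 0.43972318 -0.11209448  0.042     ] captop [ 0.4583353  -0.03591509  0.13545742] pred [152.71381338 123.48119353] side pred [254.63796721 400.86905875] meas 157,122 / 257,405
nb [[ 0.487 -0.278  0.011]
 [ 0.479 -0.426  0.011]
 [ 0.376 -0.419  0.011]
 [ 0.383 -0.273  0.011]] [ 0.4313 -0.3492  0.011 ]
bowl [0.46464221 0.2010701  0.052     ] green [ 0.53889132 -0.24453448  0.029     ]
```

```bash
python3 -m inch '[[1,[0,0,-80],0],[1,[0,0,-80],0],[1,[0,0,-80],0],[1,[0,0,-80],0],[1,[0,0,-80],0],[1,[0,0,-80],0],[1,[0,0,-80],0],[1,[0,0,-80],0],[1,[0,0,-80],0],[1,[0,0,-80],0],[1,[0,0,-80],0],[1,[0,0,-80],0],[1,[0,0,-80],0],[1,[0,0,-80],0]]'; python3 -c "
from plant import status
s=status.get_state();print(s['qpos'].round(3),s['tcp_rot'].round(3))"
```

```text
time: 1.5
eef_pos: [0.1536, -0.5834, 0.8277]
tcp_rot: [0.992, 0.128, 0.001, 0.01]
contact_force: [-0.4, 0.6, 1.0]
opening: 0.996
[-1.483  0.486  0.21   0.005  2.425 -0.165] [0.992 0.128 0.001 0.01 ]
```

```bash
cat > s.py <<'E'
from h import *
s=status.get_state();r=R.from_quat(s['tcp_rot'])
print(round(s['time'],2),'q',s['qpos'].round(3),'p',s['eef_pos'].round(4),'z',r.as_matrix()[:,2].round(3),'y',r.as_matrix()[:,1].round(3),'op',round(s['opening'],3),'F',s['contact_force'].round(1))
E
python3 -m inch '[[1,[0,0,-80],0],[1,[0,0,-80],0],[1,[0,0,-80],0],[1,[0,0,-80],0],[1,[0,0,-80],0],[1,[0,0,-80],0]]' >/dev/null; python3 s.py;  python3 -m inch '[[1,[30,0,-80],0],[1,[30,0,-80],0],[1,[30,0,-80],0],[1,[30,0,-80],0]]' >/dev/null; python3 s.py
```

```text
2.1 q [-1.526  0.343  0.21   0.012  2.555 -0.202] p [ 0.1235 -0.47    0.9036] z [ 0.008 -0.033 -0.999] y [ 0.254 -0.967  0.034] op 0.999 F [ 0.5 -0.3 -0. ]
2.5 q [-1.414  0.264  0.21   0.013  2.622 -0.09 ] p [ 0.1643 -0.3846  0.9381] z [ 0.014 -0.045 -0.999] y [ 0.255 -0.966  0.047] op 1.005 F [ 0.1 -0.4 -0.1]
```

```bash
python3 -m inch '[[1,[33,-31,9],3.0],[1,[33,-31,9],3.0],[1,[33,-31,9],3.0],[1,[33,-31,9],3.0],[1,[33,-31,9],3.0],[1,[33,-31,9],3.0],[1,[33,-31,9],3.0],[1,[33,-31,9],3.0],[1,[33,-31,9],3.0],[1,[33,-31,9],3.0],[1,[33,-31,9],3.0],[1,[33,-31,9],3.0],[1,[33,-31,9],3.0],[1,[33,-31,9],3.0]]' >/dev/null; python3 s.py;  python3 -m inch '[[1,[0,0,0],2.0],[1,[0,0,0],2.0],[1,[0,0,0],2.0],[1,[0,0,0],2.0],[1,[0,0,0],2.0]]' >/dev/null; python3 s.py
```

```text
3.9 q [-0.244 -0.085  0.891 -0.052  2.313  2.824] p [ 0.405  -0.006   0.8335] z [ 0.013 -0.043 -0.999] y [-0.999 -0.038 -0.011] op 1.0 F [-1.1 -0.5  1. ]
4.4 q [-0.544 -0.114  0.855 -0.198  2.392  2.839] p [ 0.3365 -0.1218  0.8608] z [-0.07  -0.114 -0.991] y [-0.925  0.379  0.022] op 1.003 F [-0.4 -0.4 -0.7]
```

```bash
cat > fk.py <<'E'
import numpy as np
from scipy.optimize import least_squares
from scipy.spatial.transform import Rotation as R
LO=np.array([-2.77,-.9,.21,-1.53,.24,-2.84]);HI=np.array([2.77,2.22,2.48,4.67,2.81,2.84])
def fk(q,P):
    d1,r0,lat,a,e,b,d6,lat2=P
    E=R.from_euler
    r=E('z',q[0]);p=r.apply([r0,lat,d1])
    r=r*E('y',q[1]);p=p+r.apply([0,0,a])
    r=r*E('y',q[2]);p=p+r.apply([e,0,b])
    r=r*E('z',q[3])*E('y',q[4]);p=p+r.apply([0,lat2,d6])
    r=r*E('z',q[5]); return p,r
D=[([-1.46401159,.2871,1.57803,0,1.2786,-.15],[.1714,-.6523,.24907],[.99177,.12804,0,-.00107]),
([-1.483,.486,.21,.005,2.425,-.165],[.1536,-.5834,.8277],None),
([-1.526,.343,.21,.012,2.555,-.202],[.1235,-.47,.9036],None),
([-1.414,.264,.21,.013,2.622,-.09],[.1643,-.3846,.9381],None),
([-.244,-.085,.891,-.052,2.313,2.824],[.405,-.006,.8335],None),
([-.544,-.114,.855,-.198,2.392,2.839],[.3365,-.1218,.8608],None)]
f=lambda P:np.concatenate([fk(q,P)[0]-p for q,p,_ in D])
s=least_squares(lambda P:np.concatenate([f(P),1e-4*(P-P0)]),P0:=np.array([.3,0,.1,.4,0,.4,.25,0]))
P=s.x
if __name__=="__main__":
    print(P.round(4));print((f(P)*1e3).round(1).reshape(-1,3))
    for q,_,_ in D: m=fk(q,P)[1].as_matrix();print(m[:,2].round(3),m[:,1].round(3))
E
python3 fk.py
```

```text
[ 2.398e-01 -3.000e-04  1.001e-01  4.437e-01  2.060e-02  5.726e-01
  2.304e-01  8.000e-04]
[[-0.  -0.   0. ]
 [-0.2 -0.   0.2]
 [ 0.1  0.1  0.2]
 [ 0.2 -0.1 -0.1]
 [ 0.1  0.  -0.2]
 [-0.1  0.1 -0.1]]
[-0.     0.002 -1.   ] [0.967 0.254 0.   ]
[ 0.005 -0.02  -1.   ] [ 0.967  0.254 -0.   ]
[ 0.008 -0.033 -0.999] [ 0.967  0.254 -0.001]
[ 0.013 -0.044 -0.999] [0.967 0.255 0.002]
[ 0.012 -0.042 -0.999] [ 0.038 -0.998  0.043]
[-0.07  -0.114 -0.991] [-0.373 -0.918  0.132]
```

```bash
cat > sim.py <<'E'
from fk import *
VM=.7*np.array([2.79,2.79,3.14,3.14,3.14,3.14])*.1
P[:]=P
RZ=R.from_euler('z',np.pi/2)
def F(q): p,r=fk(q,P); return p,r*RZ
def solve(q,p,r,w,damp=1e-3):
    g=lambda x:np.concatenate([(lambda a,b:np.concatenate([a-p,w*(b*r.inv()).as_rotvec()]))(*F(x)),damp*(x-q)])
    return least_squares(g,np.clip(q,LO+1e-6,HI-1e-6),bounds=(LO,HI)).x
def call(q,rows,w=.3,damp=1e-3,cmd=None):
    p0,r0=F(q) if cmd is None else cmd
    for d,t in rows:
        tp=p0+r0.apply(np.array(d)/100);tr=r0*R.from_euler('z',t)
        p,r=F(q); dp=tp-p; n=np.linalg.norm(dp); dp*=min(1,.05/max(n,1e-9))
        # twist relative
        rv=(tr*r.inv()).as_rotvec();m=np.linalg.norm(rv);rv=rv*min(1,.1499/max(m,1e-9))
        qn=solve(q,p+dp,R.from_rotvec(rv)*r,w,damp)
        s=min(1,(VM/np.maximum(abs(qn-q),1e-9)).min()); q=q+s*(qn-q)
    return q
if __name__=="__main__":
    q0=np.array(D[4][0])
    for w in(.05,.1,.2,.3,.5,1):
      for dm in (1e-3,.03,.1):
        q=call(q0,[([0,0,0],2.)]*5,w,dm);print(w,dm,q.round(3),F(q)[0].round(3),F(q)[1].as_matrix()[:,2].round(3))
    print(D[5][0],D[5][1])
E
python3 sim.py
```

```text
0.05 0.001 [-0.129 -0.012  0.839 -0.365  2.405  2.84 ] [ 0.405 -0.007  0.834] [-0.151 -0.222 -0.963]
0.05 0.03 [-0.174 -0.049  0.864 -0.231  2.353  2.84 ] [ 0.405 -0.007  0.833] [-0.067 -0.153 -0.986]
0.05 0.1 [-0.232 -0.081  0.888 -0.086  2.315  2.84 ] [ 0.405 -0.007  0.833] [ 0.002 -0.065 -0.998]
0.1 0.001 [-0.135 -0.011  0.835 -0.365  2.406  2.84 ] [ 0.405 -0.009  0.835] [-0.15  -0.221 -0.964]
0.1 0.03 [-0.151 -0.025  0.845 -0.316  2.386  2.84 ] [ 0.405 -0.009  0.834] [-0.119 -0.197 -0.973]
0.1 0.1 [-0.211 -0.069  0.879 -0.154  2.329  2.84 ] [ 0.404 -0.01   0.834] [-0.026 -0.108 -0.994]
0.2 0.001 [-0.159 -0.007  0.821 -0.361  2.412  2.84 ] [ 0.403 -0.017  0.839] [-0.149 -0.214 -0.965]
0.2 0.03 [-0.164 -0.013  0.826 -0.346  2.405  2.84 ] [ 0.403 -0.018  0.839] [-0.14  -0.208 -0.968]
0.2 0.1 [-0.199 -0.045  0.855 -0.253  2.364  2.84 ] [ 0.402 -0.019  0.836] [-0.081 -0.163 -0.983]
0.3 0.001 [-0.199 -0.003  0.798 -0.352  2.421  2.84 ] [ 0.4   -0.031  0.847] [-0.145 -0.203 -0.968]
0.3 0.03 [-0.202 -0.007  0.802 -0.345  2.416  2.84 ] [ 0.4   -0.032  0.846] [-0.141 -0.2   -0.97 ]
0.3 0.1 [-0.226 -0.034  0.833 -0.29   2.386  2.84 ] [ 0.397 -0.034  0.842] [-0.106 -0.176 -0.979]
0.5 0.001 [-0.398 -0.044  0.789 -0.271  2.418  2.84 ] [ 0.369 -0.09   0.863] [-0.105 -0.148 -0.983]
0.5 0.03 [-0.4   -0.047  0.794 -0.268  2.415  2.84 ] [ 0.368 -0.09   0.862] [-0.103 -0.147 -0.984]
0.5 0.1 [-0.409 -0.068  0.826 -0.25   2.397  2.84 ] [ 0.366 -0.091  0.857] [-0.093 -0.143 -0.985]
1 0.001 [-0.821 -0.252  0.994 -0.077  2.361  2.84 ] [ 0.269 -0.159  0.848] [-0.015 -0.064 -0.998]
1 0.03 [-0.819 -0.25   0.991 -0.079  2.362  2.84 ] [ 0.27  -0.159  0.848] [-0.015 -0.064 -0.998]
1 0.1 [-0.806 -0.232  0.967 -0.089  2.369  2.84 ] [ 0.274 -0.16   0.853] [-0.02  -0.068 -0.997]
[-0.544, -0.114, 0.855, -0.198, 2.392, 2.839] [0.3365, -0.1218, 0.8608]
```

```bash
cat > goals.py <<'E'
from sim import *
yaw=-.2396;yr=np.array([-np.sin(yaw),np.cos(yaw),0]);xr=np.array([np.cos(yaw),np.sin(yaw),0]);zz=np.array([0,0,1.])
foot=np.array([.4397,-.1121,.042]);c4,s4=np.cos(np.radians(40)),np.sin(np.radians(40))
a=s4*yr+c4*zz
def rot(z,y): y=y-z*(y@z);y/=np.linalg.norm(y);return R.from_matrix(np.c_[np.cross(y,z),y,z])
def tz(t): t=np.radians(t);return np.sin(t)*yr-np.cos(t)*zz
if __name__=="__main__":
    q0=np.array([-.3,.3,1.6,0,1.2,0.])
    def show(n,p,z,y):
        for sg in(1,-1):
            best=None
            for q4 in(-1.2,-.6,0,.6,1.2,2.5,3.5):
                q=q0.copy();q[3]=q4
                for _ in range(3): q=solve(q,p,rot(z,sg*y),.65,1e-5)
                e=np.linalg.norm(F(q)[0]-p)+ (F(q)[1]*rot(z,sg*y).inv()).magnitude()
                if best is None or e<best[0]-1e-4: best=(e,q)
            print(n,sg,best[0].round(4),best[1].round(2))
    show("cap",foot+.109*a,tz(-40),xr)
    for t in(35,40,45):
        p=foot+.065*a
        show(f"jar{t}",p,tz(t),xr)
    pb=np.array([.465,.201,.14])+.05*yr
    show("pour40",pb,tz(40),-xr)
    show("nb-40",np.array([.43,-.35,.03]),tz(-40),xr)
    show("nb0",np.array([.43,-.35,.03]),tz(0),xr)
E
python3 goals.py
```

```text
cap 1 0.0 [-0.    0.14  2.12 -0.74  1.2   0.63]
cap -1 0.0 [-0.    0.14  2.12 -0.74  1.2  -2.52]
jar35 1 0.0 [-0.66  0.1   2.21  0.6   1.18 -0.76]
jar35 -1 0.0 [-0.66  0.1   2.21  0.6   1.18  2.38]
jar40 1 0.0 [-0.7   0.13  2.21  0.66  1.24 -0.82]
jar40 -1 0.0 [-0.7   0.13  2.21  0.66  1.24  2.32]
jar45 1 0.0 [-0.73  0.17  2.2   0.71  1.29 -0.87]
jar45 -1 0.0 [-0.73  0.17  2.2   0.71  1.29  2.27]
pour40 1 0.0 [0.01 0.01 2.22 0.89 0.93 2.83]
pour40 -1 0.0 [ 0.01  0.01  2.22  0.89  0.93 -0.31]
nb-40 1 0.0 [-0.62  0.34  2.11 -1.09  0.74  0.48]
nb-40 -1 0.0 [-0.62  0.34  2.11 -1.09  0.74 -2.66]
nb0 1 0.0 [-0.87  0.31  2.   -0.    0.83 -0.63]
nb0 -1 0.0 [-0.87  0.31  2.    0.    0.83  2.52]
```

```bash
cat > plan.py <<'E'
from goals import *
W=.65
def search(q,zt,pt,n=10,ncall=3,tw=(2,),seed=0,N=25,zmin=.3):
    rng=np.random.default_rng(seed);beam=[(9,q,[])]
    for k in range(ncall):
        new=[]
        for c,q_,h in beam:
            for i in range(N):
                d=np.round(rng.uniform(-40,40,3)) if i else np.zeros(3)
                t=tw[rng.integers(len(tw))]
                qn=call(q_,[(d,t)]*n,W,1e-3);p,r=F(qn)
                if p[2]<zmin: continue
                ang=np.arccos(np.clip(r.as_matrix()[:,2]@zt,-1,1))
                cost=ang+.4*np.linalg.norm(p-pt)+ 3*max(0,.35-np.hypot(*p[:2]))
                new.append((cost,qn,h+[(d.tolist(),t,round(np.degrees(ang),1))]))
        beam=sorted(new,key=lambda x:x[0])[:3]
        print(k,[(round(c,3),h) for c,_,h in beam[:1]],beam[0][1].round(2),F(beam[0][1])[0].round(3))
    return beam[0]
E
cat > p1.py <<'E'
from plan import *
q=np.array(D[5][0]);pt=foot+.25*a
for s in (0,): search(q,tz(-40),pt,n=6,ncall=4,seed=s,N=20)
E
time python3 p1.py
```

```text
0 [(np.float64(0.794), [([-13.0, -28.0, -4.0], 2, np.float64(28.6))])] [-0.56  0.35  0.21 -0.77  2.64  2.84] [ 0.379 -0.212  0.917]
1 [(np.float64(0.924), [([8.0, -13.0, -9.0], 2, np.float64(28.3)), ([31.0, -22.0, -30.0], 2, np.float64(32.1))])] [-1.23  0.22  0.21 -0.87  2.51  2.84] [ 0.114 -0.334  0.98 ]
2 [(np.float64(1.075), [([8.0, -13.0, -9.0], 2, np.float64(28.3)), ([31.0, -22.0, -30.0], 2, np.float64(32.1)), ([38.0, 0.0, 20.0], 2, np.float64(36.6))])] [-2.38  0.13  0.21 -0.36  2.38  2.84] [-0.22  -0.273  1.007]
3 [(np.float64(1.342), [([8.0, -13.0, -9.0], 2, np.float64(28.3)), ([31.0, -22.0, -30.0], 2, np.float64(32.1)), ([38.0, 0.0, 20.0], 2, np.float64(36.6)), ([10.0, -7.0, 9.0], 2, np.float64(50.5))])] [-2.77  0.19  0.21 -0.46  2.34  2.84] [-0.365 -0.172  0.987]
real	0m7.002s
user	0m7.342s
sys	0m0.084s
```

```bash
cat > plan.py <<'E'
from goals import *
W=.65
def search(q,zt,pt,ncall=3,tw=(0.5,1,2),ns=(4,7),seed=0,N=40,zmin=.3,wp=.25,beamw=4,quiet=0):
    rng=np.random.default_rng(seed);beam=[(9,q,[])]
    for k in range(ncall):
        new=list(beam) if k else []
        for c,q_,h in beam:
            p_,r_=F(q_); to=100*r_.inv().apply(pt-p_)
            for i in range(N):
                d=np.round(rng.uniform(-40,40,3)) if i%3 else np.round(to+rng.normal(0,8,3))
                t=tw[rng.integers(len(tw))];n=ns[rng.integers(len(ns))]
                qn=call(q_,[(d,t)]*n,W,1e-3);p,r=F(qn)
                if p[2]<zmin or np.hypot(*p[:2])<.3: continue
                ang=np.arccos(np.clip(r.as_matrix()[:,2]@zt,-1,1))
                cost=ang+wp*np.linalg.norm(p-pt)+.002*(n+sum(x[2] for x in h))
                new.append((cost,qn,h+[(d.tolist(),t,n,float(round(np.degrees(ang),1)))]))
        beam=sorted(new,key=lambda x:x[0])[:beamw]
    c,q,h=beam[0]
    if not quiet: print(round(c,3),h,q.round(2),F(q)[0].round(3))
    return beam[0]
E
cat > p1.py <<'E'
from plan import *
q=np.array(D[5][0]);pt=foot+.25*a
for s in (0,1): search(q,tz(-40),pt,ncall=4,seed=s,N=40)
E
time python3 p1.py
```

```text
0.726 [([30.0, -35.0, -13.0], 1, 4, 30.4), ([-6.0, -7.0, -33.0], 2, 4, 28.8)] [-0.92  0.24  0.21 -0.72  2.61  2.84] [ 0.242 -0.281  0.959]
0.686 [([-8.0, -40.0, -19.0], 1, 4, 28.5), ([10.0, -31.0, -31.0], 2, 4, 26.8)] [-0.84  0.3   0.21 -0.75  2.55  2.84] [ 0.288 -0.3    0.941]
real	0m29.673s
user	0m30.049s
sys	0m0.022s
```

```bash
cat > p2.py <<'E'
from plan import *
for sg in(1,-1):
  for r_ in(.5,.7,.85):
    for z in(.25,.5,.75):
      az=0
      q=np.array([-.15,.3,1.6,0,1.2,sg*2.8]);q[0]=-np.arcsin(.1/r_)
      p=np.array([r_,0,z])
      yawm=F(q)[1].as_matrix()[:,1]*[1,1,0]
      # make vertical
      for _ in range(4):
        q=solve(q,p,rot(np.array([0,0,-1.]),yawm),.65,1e-5)
        q[5]=sg*2.83;yawm=F(q)[1].as_matrix()[:,1]*[1,1,0]
      if np.linalg.norm(F(q)[0]-p)>.02: continue
      out=[]
      for d in([0,0,0],):
        qq=q
        for k in range(3):
          # shift back to p each call
          pp,rr=F(qq);d=100*rr.inv().apply(p-pp)
          qq=call(qq,[(d,sg*2)]*4,W,1e-3);m=F(qq)[1].as_matrix()[:,2]
          out.append((F(qq)[0].round(2).tolist(),m[:2].round(2).tolist()))
      print(sg,r_,z,'q5',q[4].round(2),out,qq.round(2))
E
python3 p2.py
```

```text
1 0.5 0.25 q5 1.25 [([0.46, -0.08, 0.23], [0.1, 0.16]), ([0.43, -0.11, 0.19], [0.25, 0.31]), ([0.41, -0.12, 0.13], [0.41, 0.41])] [-0.88 -0.18  2.39  0.7   1.11  2.84]
1 0.5 0.5 q5 1.7 [([0.44, -0.11, 0.49], [0.05, 0.08]), ([0.36, -0.18, 0.47], [0.13, 0.16]), ([0.24, -0.2, 0.45], [0.21, 0.2])] [-1.23 -0.65  2.04  0.28  1.86  2.84]
1 0.5 0.75 q5 2.15 [([0.44, -0.12, 0.76], [-0.03, -0.04]), ([0.36, -0.2, 0.77], [-0.07, -0.07]), ([0.24, -0.24, 0.8], [-0.11, -0.08])] [-0.99 -0.27  1.13 -0.18  2.27  2.84]
1 0.7 0.25 q5 1.29 [([0.67, -0.07, 0.23], [0.09, 0.19]), ([0.65, -0.08, 0.19], [0.25, 0.37]), ([0.64, -0.07, 0.15], [0.44, 0.49])] [-0.5   0.23  1.96  0.88  0.98  2.84]
1 0.7 0.5 q5 1.72 [([0.66, -0.11, 0.49], [0.04, 0.07]), ([0.61, -0.17, 0.47], [0.11, 0.17]), ([0.55, -0.23, 0.42], [0.2, 0.26])] [-0.7  -0.01  1.62  0.34  1.55  2.84]
1 0.7 0.75 q5 2.32 [([0.67, -0.08, 0.76], [-0.08, -0.18]), ([0.63, -0.1, 0.78], [-0.22, -0.35]), ([0.58, -0.1, 0.81], [-0.4, -0.46])] [-0.15  0.59  0.21 -1.    2.48  2.84]
1 0.85 0.25 q5 1.43 [([0.82, -0.07, 0.23], [0.08, 0.17]), ([0.79, -0.08, 0.2], [0.22, 
[... 903 characters left out ...]
  1.81 -0.87  0.97 -2.84]
-1 0.7 0.5 q5 1.72 [([0.7, 0.11, 0.49], [0.01, -0.07]), ([0.67, 0.18, 0.47], [0.05, -0.17]), ([0.62, 0.24, 0.43], [0.11, -0.29])] [ 0.32  0.21  1.38 -0.31  1.54 -2.84]
-1 0.7 0.75 q5 2.32 [([0.69, 0.07, 0.76], [-0.02, 0.2]), ([0.66, 0.1, 0.78], [-0.1, 0.42]), ([0.63, 0.08, 0.81], [-0.24, 0.61])] [-0.23  0.6   0.21  1.06  2.48 -2.84]
-1 0.85 0.25 q5 1.43 [([0.84, 0.07, 0.23], [0.04, -0.18]), ([0.81, 0.08, 0.2], [0.13, -0.38]), ([0.79, 0.07, 0.17], [0.28, -0.56])] [ 0.13  0.56  1.45 -0.76  1.03 -2.84]
-1 0.85 0.5 q5 1.89 [([0.87, 0.09, 0.52], [-0.02, 0.06]), ([0.85, 0.14, 0.53], [-0.06, 0.18]), ([0.83, 0.18, 0.55], [-0.11, 0.31])] [ 0.01  0.88  0.21  0.38  2.13 -2.84]
```

```bash
cat > p3.py <<'E'
from plan import *
import itertools
def run(q,zt,ps,sg,K=(3,4,5,6),n=4,tw=2):
    res=[]
    for p in ps:
        p=np.array(p);qq=q;h=[]
        for k in range(max(K)):
            pp,rr=F(qq);d=np.round(100*rr.inv().apply(p-pp))
            qq=call(qq,[(d,sg*tw)]*n,W,1e-3);h.append((d.tolist(),n))
            z=F(qq)[1].as_matrix()[:,2];ang=np.degrees(np.arccos(np.clip(z@zt,-1,1)))
            res.append((ang+k*.5,p.tolist(),h[:],qq.round(2).tolist(),F(qq)[0].round(2).tolist(),z.round(2).tolist()))
    res.sort(key=lambda x:x[0]);return res
if __name__=="__main__":
    q=np.array(D[5][0])
    ps=list(itertools.product((.45,.6,.7),(0,.15,.3,.45),(.7,.8)))
    for r in run(q,tz(-40),ps,1)[:4]: print(r)
E
python3 p3.py
```

```text
(np.float64(28.58842800250319), [0.7, 0.15, 0.8], [([-39.0, -23.0, 0.0], 4)], [-0.49, 0.29, 0.21, -0.59, 2.67, 2.84], [0.37, -0.15, 0.94], [-0.2, -0.17, -0.96])
(np.float64(28.591953373796834), [0.7, 0.0, 0.8], [([-26.0, -29.0, 2.0], 4)], [-0.53, 0.32, 0.21, -0.55, 2.64, 2.84], [0.39, -0.18, 0.92], [-0.2, -0.17, -0.96])
(np.float64(28.962014193316808), [0.6, 0.0, 0.8], [([-22.0, -20.0, 3.0], 4)], [-0.54, 0.31, 0.21, -0.58, 2.65, 2.84], [0.38, -0.18, 0.93], [-0.22, -0.17, -0.96])
(np.float64(28.989194467441255), [0.45, 0.45, 0.8], [([-58.0, 11.0, -1.0], 4), ([-59.0, 25.0, 1.0], 4)], [-0.49, 0.1, 0.21, -1.16, 2.81, 2.84], [0.19, -0.07, 1.0], [-0.29, -0.18, -0.94])
```

```bash
cat > p4.py <<'E'
from p3 import *
q=np.array(D[5][0]);out=[]
for tw in(0,-.5,-1):
  for p in itertools.product((.5,.6,.7),(.15,.3),(.5,.6,.7)):
    pp,rr=F(q);d=np.round(100*rr.inv().apply(np.array(p)-pp))
    q1=call(q,[(d,tw)]*10,W,1e-3)
    ps=[np.array(p)+[0,0,dz] for dz in(0,.1)]+[np.array(p)+[.0,.1,.05]]
    for r in run(q1,tz(-40),ps,1,K=(4,))[:1]: out.append((r[0],tw,d.tolist())+r[1:])
out.sort(key=lambda x:x[0])
for o in out[:4]:print(o)
E
time python3 p4.py
```

```text
(np.float64(3.303498822932529), -1, [-56.0, -18.0, 18.0], [0.7, 0.3, 0.7], [([-2.0, -9.0, -6.0], 4), ([-7.0, -4.0, -2.0], 4), ([-12.0, -5.0, -4.0], 4)], [0.27, 0.67, 0.21, -0.99, 2.43, 2.84], [0.63, 0.15, 0.76], [-0.19, -0.62, -0.76])
(np.float64(4.010902920313326), -1, [-54.0, -18.0, 9.0], [0.7, 0.3, 0.7], [([-2.0, -8.0, 1.0], 4), ([-8.0, -4.0, -3.0], 4), ([-13.0, -5.0, -4.0], 4)], [0.28, 0.67, 0.21, -1.03, 2.43, 2.84], [0.63, 0.15, 0.77], [-0.2, -0.64, -0.74])
(np.float64(5.365889439120576), -1, [-41.0, -24.0, 10.0], [0.7, 0.25, 0.75], [([-8.0, -5.0, -6.0], 4), ([-7.0, -5.0, -4.0], 4), ([-13.0, -5.0, -5.0], 4)], [0.2, 0.61, 0.21, -1.03, 2.45, 2.84], [0.6, 0.09, 0.8], [-0.23, -0.6, -0.77])
(np.float64(7.032724638967693), -1, [-57.0, -18.0, 28.0], [0.7, 0.3, 0.6], [([-3.0, -13.0, -3.0], 4), ([-10.0, -1.0, 3.0], 4), ([-14.0, -2.0, 1.0], 4)], [0.24, 0.75, 0.21, -0.9, 2.43, 2.84], [0.68, 0.15, 0.7], [-0.25, -0.59, -0.77])
real	0m17.195s
user	0m17.688s
sys	0m0.020s
```

```bash
python3 -m inch '[[1,[-56,-18,18],-1],[1,[-56,-18,18],-1],[1,[-56,-18,18],-1],[1,[-56,-18,18],-1],[1,[-56,-18,18],-1],[1,[-56,-18,18],-1],[1,[-56,-18,18],-1],[1,[-56,-18,18],-1],[1,[-56,-18,18],-1],[1,[-56,-18,18],-1]]' >/dev/null; python3 s.py
python3 -m inch '[[1,[-2,-9,-6],2],[1,[-2,-9,-6],2],[1,[-2,-9,-6],2],[1,[-2,-9,-6],2]]' >/dev/null; python3 s.py
python3 -m inch '[[1,[-7,-4,-2],2],[1,[-7,-4,-2],2],[1,[-7,-4,-2],2],[1,[-7,-4,-2],2]]' >/dev/null; python3 s.py
cat > p5.py <<'E'
from p3 import *
from h import status
q=status.get_state()['qpos']
print(np.degrees(np.arccos(F(q)[1].as_matrix()[:,2]@tz(-40))))
ps=list(itertools.product((.6,.65,.7),(.1,.2,.3),(.6,.7,.75)))
o=[]
for n in(1,2,3,4):
  for tw in(1,2): o+=[(r[0]+.1*n,tw)+r[1:] for r in run(q,tz(-40),ps,1,K=(2,),n=n,tw=tw)[:2]]
for x in sorted(o,key=lambda x:x[0])[:4]:print(x)
E
python3 p5.py
```

```text
5.4 q [ 0.228  0.376  0.751 -0.111  2.106  2.701] p [0.6318 0.2274 0.6518] z [-0.069 -0.114 -0.991] y [-0.812 -0.57   0.122] op 1.001 F [ 0.1 -0.8 -0.3]
5.8 q [ 0.26   0.703  0.217 -0.32   2.329  2.839] p [0.6877 0.2331 0.6864] z [-0.067 -0.254 -0.965] y [-0.933 -0.327  0.151] op 0.992 F [ 1.   0.7 -0.7]
6.2 q [ 0.292  0.695  0.21  -0.641  2.362  2.839] p [0.6675 0.2046 0.7145] z [-0.082 -0.464 -0.882] y [-0.981 -0.119  0.154] op 0.996 F [ 0.5 -0.8  0.6]
12.077124511851919
(np.float64(0.8191014012821224), 1, [0.7, 0.3, 0.7], [([-8.0, -4.0, -3.0], 4)], [0.3, 0.68, 0.21, -0.95, 2.4, 2.84], [0.64, 0.17, 0.75], [-0.15, -0.62, -0.77])
(np.float64(0.8421347423267427), 1, [0.7, 0.2, 0.7], [([0.0, -3.0, 1.0], 2), ([-5.0, -2.0, -1.0], 2)], [0.25, 0.7, 0.21, -0.94, 2.36, 2.84], [0.67, 0.14, 0.74], [-0.15, -0.62, -0.77])
(np.float64(0.8884596851841997), 1, [0.65, 0.3, 0.75], [([-7.0, 1.0, -7.0], 4)], [0.33, 0.63, 0.21, -1.0, 2.45, 2.84], [0.6, 0.18, 0.78], [-0.16, -0.62, -0.77])
(np.float64(1.0081958942522877), 2, [0.65, 0.2, 0.75], [([2.0, 2.0, -3.0], 2), ([-5.0, -2.0, -1.0], 2)], [0.27, 0.64, 0.21, -0.99, 2.41, 2.84], [0.62, 0.14, 0.78], [-0.16, -0.62, -0.77])
```

```bash
python3 -m inch '[[1,[-8,-4,-3],1],[1,[-8,-4,-3],1],[1,[-8,-4,-3],1],[1,[-8,-4,-3],1]]' >/dev/null; python3 s.py
cat > to.py <<'E'
# to.py: shift (cm, tool axes) + twist to reach point p with jaw y along given dir (or no twist)
import sys
from goals import *
from h import status
def to(p,y=None,q=None):
    q=status.get_state()['qpos'] if q is None else q
    pp,r=F(q);d=100*r.inv().apply(p-pp)
    t=0
    if y is not None:
        v=r.inv().apply(y);t=np.arctan2(-v[0],v[1])
    return d,t
E
python3 - <<'E'
from to import *
q=status.get_state()['qpos'];print(np.degrees(np.arccos(F(q)[1].as_matrix()[:,2]@tz(-40))))
p=foot+.19*a
d,t=to(p);print(p,d.round(2),np.linalg.norm(d),to(p,xr)[1])
for n in(14,16,18):
  for tw in(-.5,-.8,-1.2):
    qn=call(q,[(d,tw)]*n,.65);print(n,tw,qn.round(2),(F(qn)[0]-p).round(3),F(qn)[1].as_matrix()[:,2]@tz(-40))
E
```

```text
6.6 q [ 0.321  0.697  0.211 -0.954  2.401  2.839] p [0.6438 0.1869 0.7402] z [-0.151 -0.63  -0.762] y [-0.989  0.095  0.117] op 1.002 F [0.4 0.5 0.6]
0.4111708414680456
[0.46868308 0.00654077 0.18754844] [-21.31   9.22  56.07] 60.685262417882704 -2.956658308415658
14 -0.5 [-0.01 -0.01  2.   -0.67  1.39  2.84] [ 0.006 -0.052  0.065] 0.9996995728661963
14 -0.8 [ 0.1   0.09  2.03 -0.68  1.35  2.76] [0. 0. 0.] 0.9999742505819951
14 -1.2 [ 0.1   0.09  2.03 -0.68  1.35  2.36] [0. 0. 0.] 0.999974250582428
16 -0.5 [-0.02 -0.02  2.03 -0.67  1.36  2.84] [-0.001 -0.055  0.051] 0.9995135968429988
16 -0.8 [ 0.1   0.09  2.03 -0.68  1.35  2.76] [0. 0. 0.] 0.9999742505819951
16 -1.2 [ 0.1   0.09  2.03 -0.68  1.35  2.36] [0. 0. 0.] 0.999974250582428
18 -0.5 [-0.02 -0.02  2.03 -0.66  1.35  2.84] [-0.002 -0.055  0.048] 0.9994561207269811
18 -0.8 [ 0.1   0.09  2.03 -0.68  1.35  2.76] [0. 0. 0.] 0.9999742505819951
18 -1.2 [ 0.1   0.09  2.03 -0.68  1.35  2.36] [0. 0. 0.] 0.999974250582428
```

```bash
python3 -m inch '[[1,[-21.3,9.2,56.1],-1.5],[1,[-21.3,9.2,56.1],-1.5],[1,[-21.3,9.2,56.1],-1.5],[1,[-21.3,9.2,56.1],-1.5],[1,[-21.3,9.2,56.1],-1.5],[1,[-21.3,9.2,56.1],-1.5],[1,[-21.3,9.2,56.1],-1.5],[1,[-21.3,9.2,56.1],-1.5],[1,[-21.3,9.2,56.1],-1.5],[1,[-21.3,9.2,56.1],-1.5],[1,[-21.3,9.2,56.1],-1.5],[1,[-21.3,9.2,56.1],-1.5],[1,[-21.3,9.2,56.1],-1.5],[1,[-21.3,9.2,56.1],-1.5]]' >/dev/null; python3 s.py
python3 - <<'E'
from h import *
from goals import foot,a,yr,xr
L=[]
for n,uv in(("top",(300+157/4-.4,205+122/4-.4)),("side",(290+257/4-.4,160+(405-320)/4-.4))):
    o,d=ray(n,uv);d/=np.linalg.norm(d);L.append((np.eye(3)-np.outer(d,d),o))
A=sum(m for m,_ in L);p=np.linalg.solve(A,sum(m@o for m,o in L))
e=p-(foot+.122*a);print("tri",p,"err",e,"xr,yr,z,a",e@xr,e@yr,e[2],e@a)
for n in("top","side"): 
    im=cams.read_camera(n);cv2.imwrite(f"pics/{n}1.png",im)
a_=cv2.imread("pics/top1.png")[190:290,270:400];b_=cv2.imread("pics/side1.png")[130:230,290:420]
cv2.imwrite("pics/crop2.png",cv2.resize(np.hstack([a_,b_]),None,fx=3,fy=3,interpolation=cv2.INTER_CUBIC))
E
```

```text
8.0 q [ 0.098  0.092  2.047 -0.675  1.348  2.061] p [0.4622 0.0056 0.1805] z [-0.164 -0.629 -0.76 ] y [-0.059 -0.763  0.644] op 0.997 F [-1.1  0.3 -0.2]
tri [ 0.45810037 -0.0387819   0.13140329] err [-0.00020982 -0.00286176 -0.00405413] xr,yr,z,a 0.0004753140922791904 -0.0028298051743271702 -0.004054129771111636 -0.004924607286727645
```

View pics/crop2.png

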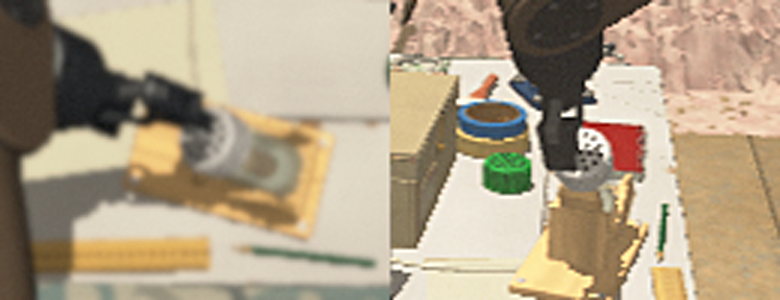

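```bash
python3 s.py; python3 - <<'E'
from to import *
f=foot-.002*yr
s=status.get_state()
r=R.from_quat(s['tcp_rot']);print((100*r.inv().apply(f+.106*a-s['eef_pos'])).round(2), (100*r.inv().apply(f+.16*a-s['eef_pos'])).round(2))
E
```

```text
8.1 q [ 0.099  0.089  2.034 -0.677  1.349  2.06 ] p [0.4691 0.0063 0.1882] z [-0.15  -0.629 -0.762] y [-0.068 -0.763  0.643] op 1.0 F [1.  0.1 0.4]
[-0.08  0.04  8.57] [-0.06  0.08  3.17]
```

```bash
python3 -m inch '[[1,[-0.1,0.05,3],0],[1,[-0.1,0.05,6],0],[1,[-0.1,0.05,7.5],0],[1,[-0.1,0.05,8.6],0],[1,[-0.1,0.05,8.6],0]]' ; python3 -m inch '[[-1,[0,0,0],0],[-1,[0,0,0],0],[-1,[0,0,0],0],[-1,[0,0,0],0],[-1,[0,0,0],0],[-1,[0,0,0],0],[-1,[0,0,0],0],[-1,[0,0,0],0]]' 40; python3 s.py
```

```text
time: 8.6
eef_pos: [0.4558, -0.0487, 0.1231]
tcp_rot: [0.937, -0.059, -0.059, 0.339]
contact_force: [0.1, 0.7, -0.5]
opening: 0.996
time: 9.4
eef_pos: [0.4563, -0.0467, 0.1233]
tcp_rot: [0.938, -0.058, -0.057, 0.337]
contact_force: [1.5, 6.4, 2.4]
opening: 0.661
9.4 q [-0.007  0.136  2.122 -0.743  1.185  2.086] p [ 0.4563 -0.0467  0.1233] z [-0.147 -0.626 -0.766] y [-0.071 -0.766  0.639] op 0.661 F [1.5 6.4 2.4]
```

```bash
python3 -m inch '[[-1,[0,0,-0.02],-0.1],[-1,[0,0,-0.08],-0.25],[-1,[0,0,-0.14],-0.4],[-1,[0,0,-0.2],-0.55],[-1,[0,0,-0.26],-0.7],[-1,[0,0,-0.31],-0.85],[-1,[0,0,-0.37],-1.0],[-1,[0,0,-0.43],-1.15]]' 60; python3 s.py;  python3 -m inch '[[-1,[0,0,-0.06],-0.15],[-1,[0,0,-0.12],-0.3],[-1,[0,0,-0.17],-0.45],[-1,[0,0,-0.23],-0.6],[-1,[0,0,-0.29],-0.75],[-1,[0,0,-0.34],-0.9],[-1,[0,0,-0.4],-1.05],[-1,[0,0,-0.46],-1.2],[-1,[0,0,-0.52],-1.35],[-1,[0,0,-0.52],-1.45]]'; python3 s.py
```

```text
time: 10.2
eef_pos: [0.4568, -0.0449, 0.1264]
tcp_rot: [0.817, 0.464, -0.233, 0.252]
contact_force: [-0.1, 3.1, -0.7]
opening: 0.659
10.2 q [-0.003  0.133  2.119 -0.742  1.193  0.928] p [ 0.4568 -0.0449  0.1264] z [-0.147 -0.627 -0.765] y [ 0.875 -0.443  0.195] op 0.659 F [-0.1  3.1 -0.7]
time: 11.2
eef_pos: [0.4576, -0.0412, 0.1306]
tcp_rot: [0.305, 0.889, -0.341, 0.034]
contact_force: [0.2, 5.3, 1.5]
opening: 0.656
11.2 q [ 0.005  0.129  2.114 -0.736  1.203 -0.522] p [ 0.4576 -0.0412  0.1306] z [-0.147 -0.627 -0.765] y [ 0.565  0.582 -0.585] op 0.656 F [0.2 5.3 1.5]
```

```bash
python3 -m inch '[[-1,[0,0,-0.3],-0.1],[-1,[0,0,-0.8],-0.1],[-1,[0,0,-1.6],-0.1],[-1,[0,0,-2.5],-0.1]]'; python3 - <<'E'
from h import *
for n in("top","side"): 
    im=cams.read_camera(n);cv2.imwrite(f"pics/{n}2.png",im)
a_=cv2.imread("pics/top2.png")[190:290,270:400];b_=cv2.imread("pics/side2.png")[130:230,290:420]
cv2.imwrite("pics/crop3.png",cv2.resize(np.hstack([a_,b_]),None,fx=3,fy=3,interpolation=cv2.INTER_CUBIC))
E
```

```text
time: 11.6
eef_pos: [0.4602, -0.0264, 0.1494]
tcp_rot: [0.263, 0.901, -0.344, 0.017]
contact_force: [0.5, 0.4, -0.0]
opening: 0.656
```

View pics/crop3.png

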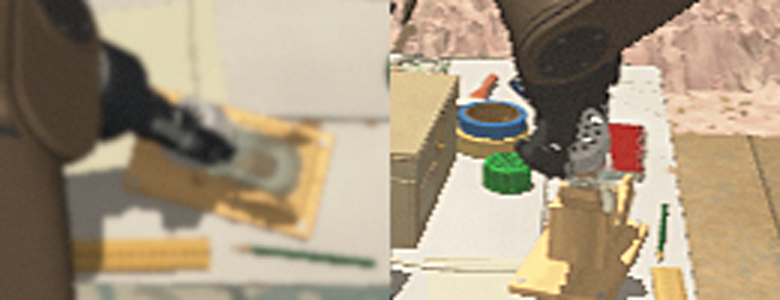

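```bash
python3 -m inch '[[-1,[0,0,-3],0],[-1,[0,0,-6],0],[-1,[0,0,-6],0]]'; python3 s.py; python3 - <<'E'
from to import *
q=status.get_state()['qpos']
rc=np.array([.4313,-.3492,.0303])+.007*yr
for h in(.12,):
  p=rc+.013*a+[0,0,h]
  for y in(xr,-xr):
    d,t=to(p,y);print(p,d.round(2),np.linalg.norm(d),t)
    qn=call(q,[(d,t)]*12,.65);print(qn.round(2),F(qn)[0]-p,F(qn)[1].as_matrix()[:,2]@tz(-40))
E
```

```text
time: 12.0
eef_pos: [0.4716, 0.0122, 0.198]
tcp_rot: [0.262, 0.902, -0.343, 0.02]
contact_force: [-0.1, -0.9, 0.6]
opening: 0.653
12.0 q [ 0.11   0.081  2.022 -0.672  1.364 -0.641] p [0.4716 0.0122 0.198 ] z [-0.144 -0.629 -0.764] y [ 0.487  0.628 -0.608] op 0.653 F [-0.1 -0.9  0.6]
[ 0.43494425 -0.33428244  0.16025858] [-11.97 -21.22  25.14] 35.00781040997924 1.2407062718330706
[-0.59  0.09  2.1  -0.88  0.9   0.2 ] [-5.96078742e-13 -6.97275571e-13  1.71801462e-12] 0.9999487240020202
[ 0.43494425 -0.33428244  0.16025858] [-11.97 -21.22  25.14] 35.00781040997924 -1.9008863817567228
[-0.59  0.09  2.1  -0.88  0.9  -2.84] [ 3.50506716e-07  7.21233716e-07 -1.23120105e-06] 0.9999487132585869
```

```bash
python3 -m inch '[[-1,[-2,-3,-5],0.1],[-1,[-4,-7,-4],0.25],[-1,[-12,-21.2,25.1],1.24],[-1,[-12,-21.2,25.1],1.24],[-1,[-12,-21.2,25.1],1.24],[-1,[-12,-21.2,25.1],1.24],[-1,[-12,-21.2,25.1],1.24],[-1,[-12,-21.2,25.1],1.24],[-1,[-12,-21.2,25.1],1.24],[-1,[-12,-21.2,25.1],1.24],[-1,[-12,-21.2,25.1],1.24],[-1,[-12,-21.2,25.1],1.24],[-1,[-12,-21.2,25.1],1.24],[-1,[-12,-21.2,25.1],1.24]]'; python3 s.py; python3 - <<'E'
from to import *
from h import *
s=status.get_state()
r=R.from_quat(s['tcp_rot'])
print(100*r.inv().apply([0,0,-.01]),to(np.zeros(3),xr)[1])
for n in("top","side"): 
    im=cams.read_camera(n);cv2.imwrite(f"pics/{n}3.png",im)
a_=cv2.imread("pics/top3.png")[190:290,330:480];b_=cv2.imread("pics/side3.png")[130:230,290:420]
cv2.imwrite("pics/crop4.png",cv2.resize(np.hstack([a_,b_]),None,fx=2.8,fy=2.8,interpolation=cv2.INTER_CUBIC))
E
```

```text
time: 13.4
eef_pos: [0.4328, -0.3342, 0.1581]
tcp_rot: [0.737, 0.582, -0.27, 0.214]
contact_force: [1.3, 0.1, -0.1]
opening: 0.656
13.4 q [-0.587  0.087  2.1   -0.888  0.897  0.204] p [ 0.4328 -0.3342  0.1581] z [-0.149 -0.629 -0.763] y [ 0.973 -0.231  0.   ] op 0.656 F [ 1.3  0.1 -0.1]
[ 6.46552960e-01 -3.11101654e-04  7.62869040e-01] 0.004937198785450508
```

View pics/crop4.png

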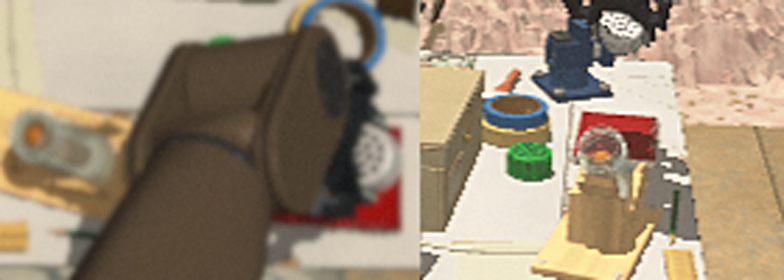

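```bash
python3 -c "
from h import *
print(proj('top',[.435,-.324,.17]))"; python3 -m inch '[[-1,[2.6,0,3.05],0],[-1,[5.2,0,6.1],0],[-1,[6.4,0,7.6],0],[-1,[7.1,0,8.4],0],[-1,[7.4,0,8.7],0],[-1,[7.6,0,9.0],0],[-1,[7.75,0,9.15],0],[-1,[7.9,0,9.3],0]]';python3 s.py
```

```text
[457.79138223 245.08703595]
time: 14.3
eef_pos: [0.4331, -0.3357, 0.0373]
tcp_rot: [0.737, 0.581, -0.271, 0.214]
contact_force: [-0.5, 1.5, 8.5]
opening: 0.659
14.3 q [-0.588  0.317  2.117 -1.081  0.759  0.486] p [ 0.4331 -0.3357  0.0373] z [-0.149 -0.631 -0.762] y [ 0.973 -0.232  0.002] op 0.659 F [-0.5  1.5  8.5]
```

```bash
python3 -m inch '[[0.5,[0,0,0],0],[0.7,[0,0,0],0],[1,[0,0,0],0],[1,[0,0,0],0],[1,[0,0,0],0]]' 40;python3 s.py;  python3 - <<'E'
from h import *
for n in("top","side"): 
    im=cams.read_camera(n);cv2.imwrite(f"pics/{n}4.png",im)
a_=cv2.imread("pics/top4.png")[200:300,350:500];b_=cv2.imread("pics/side4.png")[130:230,290:420]
cv2.imwrite("pics/crop5.png",cv2.resize(np.hstack([a_,b_]),None,fx=2.8,fy=2.8,interpolation=cv2.INTER_CUBIC))
E
```

```text
time: 14.8
eef_pos: [0.4322, -0.3348, 0.0356]
tcp_rot: [0.737, 0.582, -0.27, 0.213]
contact_force: [-0.3, 0.4, 0.3]
opening: 1.002
14.8 q [-0.588  0.319  2.118 -1.08   0.758  0.486] p [ 0.4322 -0.3348  0.0356] z [-0.151 -0.628 -0.763] y [ 0.973 -0.233 -0.   ] op 1.002 F [-0.3  0.4  0.3]
```

View pics/crop5.png

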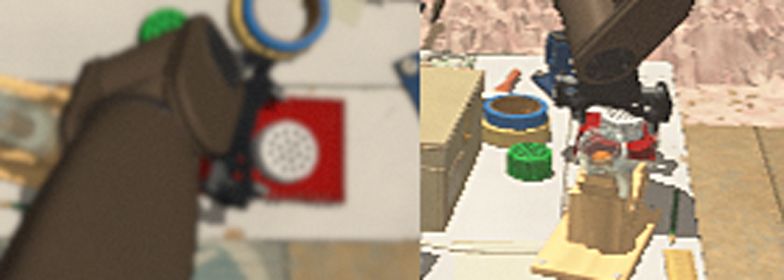

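```bash
python3 -m inch '[[1,[0,0,-3],0],[1,[0,0,-8],0],[1,[0,0,-13],0],[1,[0,0,-18],0],[1,[0,0,-18],0]]'>/dev/null; python3 s.py
cat > p6.py <<'E'
from p3 import *
from h import status
q=status.get_state()['qpos'];out=[]
for p in itertools.product((.55,.65,.75),(-.15,.05,.2),(.3,.4)):
    pp,rr=F(q);d=np.round(100*rr.inv().apply(np.array(p)-pp))
    q1=call(q,[(d,2.5)]*16,W,1e-3)
    for r in run(q1,tz(42),[p,np.array(p)+[0,.1,.05],np.array(p)+[0.05,.1,-.05]],1,K=(7,))[:1]: out.append((r[0],d.tolist())+r[1:])
out.sort(key=lambda x:x[0])
for o in out[:4]:print(o)
E
time python3 p6.py
```

```text
15.4 q [-0.352  0.048  2.097 -0.825  1.062  0.325] p [ 0.4634 -0.2203  0.1795] z [-0.139 -0.632 -0.762] y [ 0.974 -0.228  0.011] op 1.002 F [ 0.8 -0.5 -0. ]
(np.float64(36.20259013119762), [1.0, 17.0, -16.0], [0.7000000000000001, -0.04999999999999999, 0.25], [([-7.0, -9.0, -3.0], 4), ([-11.0, -2.0, 1.0], 4), ([-17.0, -2.0, 3.0], 4), ([-22.0, -2.0, 3.0], 4), ([-25.0, -3.0, 4.0], 4)], [-0.76, 0.06, 1.93, 0.38, 1.02, 2.84], [0.54, -0.27, 0.22], [0.33, 0.12, -0.94])
(np.float64(38.58733592875899), [14.0, 2.0, -28.0], [0.6000000000000001, 0.15000000000000002, 0.25], [([-8.0, -11.0, -2.0], 4), ([-19.0, -6.0, 1.0], 4), ([-27.0, -6.0, 4.0], 4), ([-34.0, -5.0, 5.0], 4), ([-40.0, -1.0, 7.0], 4), ([-43.0, 6.0, 10.0], 4), ([-44.0, 17.0, 13.0], 4)], [-1.48, -0.37, 2.48, 0.61, 1.24, 2.84], [0.25, -0.27, 0.15], [0.53, 0.17, -0.83])
(np.float64(39.19148540115452), [16.0, 12.0, -29.0], [0.65, 0.05, 0.3], [([-0.0, -0.0, 0.0], 4), ([-11.0, -2.0, 2.0], 4), ([-19.0, -2.0, 2.0], 4), ([-26.0, -3.0, 4.0], 4), ([-32.0, -4.0, 5.0], 4), ([-37.0, -1.0, 7.0], 4)], [-1.0, -0.32, 2.14, 0.34, 1.22, 2.84], [0.38, -0.27, 0.28], [0.32, 0.08, -0.94])
(np.float64(41.770968334278166), [-1.0, 7.0, -15.0], [0.6000000000000001, -0.04999999999999999, 0.25], [([-7.0, -10.0, -3.0], 4), ([-12.0, -4.0, 1.0], 4), ([-18.0, -5.0, 2.0], 4), ([-23.0, -4.0, 3.0], 4), ([-26.0, -0.0, 4.0], 4)], [-0.95, -0.2, 2.32, 0.64, 0.87, 2.84], [0.42, -0.24, 0.16], [0.5, 0.08, -0.86])
real	0m9.886s
user	0m10.346s
sys	0m0.044s
```

```bash
cat > p6.py <<'E'
from p3 import *
from h import status
q=status.get_state()['qpos'];out=[]
for p in itertools.product((.45,.55,.65),(.3,.4,.5),(.3,.4)):
    pp,rr=F(q);d=np.round(100*rr.inv().apply(np.array(p)-pp))
    q1=call(q,[(d,2.5)]*18,W,1e-3)
    for p2 in (p,np.array(p)+[0,.1,-.05],np.array(p)+[0.1,.0,-.1],np.array(p)+[0.1,.1,-.1]):
      for r in run(q1,tz(42),[p2],1,K=(8,))[:1]: out.append((r[0],d.tolist())+r[1:])
for p in itertools.product((.4,.5,.6),(-.6,-.4,-.2),(.65,.75)):
    pp,rr=F(q);d=np.round(100*rr.inv().apply(np.array(p)-pp))
    q1=call(q,[(d,-3.0)]*20,W,1e-3)
    for p2 in (p,np.array(p)+[0,.1,0],np.array(p)+[0.1,.0,0]):
      for r in run(q1,tz(42),[p2],-1,K=(6,))[:1]: out.append((r[0],d.tolist())+r[1:])
out.sort(key=lambda x:x[0])
for o in out[:5]:print(o)
E
time python3 p6.py
```

```text
(np.float64(41.3500198570144), [30.0, -13.0, -42.0], [0.55, 0.3, 0.19999999999999998], [([-11.0, -17.0, 7.0], 4), ([-25.0, -10.0, 6.0], 4), ([-35.0, -7.0, 6.0], 4), ([-43.0, -4.0, 8.0], 4), ([-51.0, -2.0, 10.0], 4), ([-56.0, 3.0, 11.0], 4), ([-57.0, 13.0, 13.0], 4), ([-53.0, 31.0, 16.0], 4)], [-1.87, -0.9, 2.48, 0.29, 1.71, 2.84], [0.1, -0.23, 0.27], [0.31, 0.05, -0.95])
(np.float64(43.76933724454675), [30.0, -13.0, -42.0], [0.45, 0.3, 0.3], [([-14.0, -4.0, 1.0], 4), ([-24.0, -6.0, 1.0], 4), ([-34.0, -7.0, 2.0], 4), ([-44.0, -5.0, 2.0], 4), ([-51.0, 1.0, 2.0], 4), ([-53.0, 15.0, 3.0], 4), ([-48.0, 39.0, 9.0], 4), ([-34.0, 57.0, 18.0], 4)], [-2.49, -0.9, 2.17, 0.19, 2.09, 2.84], [-0.04, -0.2, 0.44], [0.27, 0.01, -0.96])
(np.float64(50.720515608054235), [30.0, -13.0, -42.0], [0.45, 0.4, 0.25], [([-22.0, -12.0, -1.0], 4), ([-34.0, -8.0, 2.0], 4), ([-44.0, -6.0, 4.0], 4), ([-54.0, -3.0, 5.0], 4), ([-63.0, 3.0, 5.0], 4), ([-67.0, 12.0, 5.0], 4), ([-62.0, 33.0, 7.0], 4), ([-47.0, 59.0, 15.0], 4)], [-2.23, -0.9, 2.02, 0.21, 2.02, 2.84], [0.01, -0.23, 0.52], [0.15, -0.11, -0.98])
(np.float64(78.64263966507366), [30.0, -13.0, -42.0], [0.55, 0.4, 0.19999999999999998], [([-17.0, -21.0, 1.0], 4)], [0.26, 0.3, 1.33, -0.56, 1.82, 2.84], [0.62, 0.14, 0.42], [-0.16, -0.57, -0.8])
(np.float64(82.20191442704152), [32.0, -3.0, -43.0], [0.55, 0.3, 0.3], [([-12.0, -2.0, 2.0], 4)], [0.29, 0.45, 1.13, -0.62, 1.92, 2.84], [0.66, 0.17, 0.44], [-0.18, -0.62, -0.76])
real	0m21.570s
user	0m21.954s
sys	0m0.069s
```

```bash
cat > p7.py <<'E'
from p3 import *
from h import status
import sys
def beam(q,zt,ncall=6,n=4,N=40,bw=6,seed=0,sg=1,wp=.1,pt=np.array([.45,-.15,.25])):
    rng=np.random.default_rng(seed);B=[(9,q,[])]
    for k in range(ncall):
        new=list(B) if k else []
        for c,q_,h in B:
            p_,r_=F(q_)
            for i in range(N):
                pt_=np.array([rng.uniform(.35,.75),rng.uniform(-.5,.6),rng.uniform(.05,.7)])
                d=np.clip(np.round(100*r_.inv().apply(pt_-p_)),-40,40);t=sg*rng.choice([.5,2.])
                qn=call(q_,[(d,t)]*n,W,1e-3);p,r=F(qn)
                if p[2]<.17 or np.hypot(*p[:2])<.33 or (p[0]>.58 and p[2]<.35) : continue
                ang=np.arccos(np.clip(r.as_matrix()[:,2]@zt,-1,1))
                new.append((ang+wp*np.linalg.norm(p-pt)+.02*len(h),qn,h+[(d.tolist(),float(t),float(round(np.degrees(ang),1)),p.round(2).tolist())]))
        B=sorted(new,key=lambda x:x[0])[:bw]
    return B
if __name__=="__main__":
    q=status.get_state()['qpos'];out=[]
    for p in ((.45,-.35,.2),(.5,-.2,.2),(.5,0,.22),(.5,.2,.22)):
        pp,rr=F(q);d=np.round(100*rr.inv().apply(np.array(p)-pp))
        q1=call(q,[(d,2.5)]*17,W,1e-3)
        b=beam(q1,tz(42))[0];print(d,q1.round(2),b[0],b[1].round(2));[print('   ',x) for x in b[2]]
E
time python3 p7.py
```

```text
[-11.   2.   7.] [-0.59  0.08  2.03 -0.84  0.94  2.63] 0.8734766915973965 [-1.64 -0.56  2.48  0.53  1.3   2.84]
    ([-4.0, -14.0, -11.0], 2.0, 72.4, [0.52, -0.31, 0.27])
    ([-31.0, -10.0, -4.0], 2.0, 59.8, [0.46, -0.31, 0.27])
    ([-40.0, -1.0, -9.0], 2.0, 51.8, [0.37, -0.28, 0.26])
    ([-40.0, 40.0, 4.0], 2.0, 47.3, [0.26, -0.26, 0.22])
    ([-32.0, 40.0, 9.0], 2.0, 43.7, [0.19, -0.3, 0.2])
[ 1.  3. -3.] [-0.29  0.09  2.01 -0.8   1.12  2.83] 0.7950787794338682 [-1.58 -0.59  2.48  0.49  1.36  2.84]
    ([5.0, -6.0, -1.0], 2.0, 70.3, [0.56, -0.27, 0.25])
    ([-31.0, -7.0, -9.0], 2.0, 57.4, [0.49, -0.27, 0.27])
    ([-33.0, 0.0, -2.0], 2.0, 48.3, [0.39, -0.25, 0.24])
    ([-40.0, 37.0, 7.0], 2.0, 43.1, [0.29, -0.24, 0.19])
    ([-40.0, 40.0, -3.0], 2.0, 39.4, [0.21, -0.28, 0.21])
[ 14.  -1. -18.] [-0.01  0.03  1.93 -0.65  1.39  2.84] 0.7526073980601496 [-1.54 -0.62  2.48  0.45  1.39  2.84]
    ([-11.0, -5.0, 15.0], 2.0, 67.8, [0.44, -0.17, 0.21])
    ([-13.0, -28.0, -17.0], 2.0, 56.3, [0.47, -0.22, 0.3])
    ([-40.0, -11.0, -0.0], 2.0, 46.7, [0.4, -0.24, 0.26])
    ([-40.0, 29.0, 10.0], 2.0, 41.5, [0.29, -0.22, 0.2])
    ([-40.0, 40.0, 6.0], 2.0, 37.0, [0.21, -0.26, 0.21])
[ 29.  -6. -30.] [ 0.27  0.19  1.73 -0.54  1.58  2.84] 0.6388848085853784 [-1.24 -0.62  2.48  0.41  1.36  2.84]
    ([-0.0, 2.0, 27.0], 2.0, 70.2, [0.49, -0.1, 0.21])
    ([-23.0, -21.0, -4.0], 2.0, 57.1, [0.49, -0.14, 0.23])
    ([-6.0, -7.0, -1.0], 2.0, 44.7, [0.49, -0.2, 0.23])
    ([-30.0, 4.0, -1.0], 2.0, 35.9, [0.39, -0.19, 0.19])
    ([-40.0, 38.0, -6.0], 2.0, 30.9, [0.27, -0.19, 0.21])
real	1m50.359s
user	1m50.294s
sys	0m0.102s
```

```bash
python3 -m inch '[[1,[7,-1.5,-12],0.3],[1,[29,-6,-30],2.5],[1,[29,-6,-30],2.5],[1,[29,-6,-30],2.5],[1,[29,-6,-30],2.5],[1,[29,-6,-30],2.5],[1,[29,-6,-30],2.5],[1,[29,-6,-30],2.5],[1,[29,-6,-30],2.5],[1,[29,-6,-30],2.5],[1,[29,-6,-30],2.5],[1,[29,-6,-30],2.5],[1,[29,-6,-30],2.5],[1,[29,-6,-30],2.5],[1,[29,-6,-30],2.5],[1,[29,-6,-30],2.5],[1,[29,-6,-30],2.5]]'>/dev/null; python3 s.py
cat > p8.py <<'E'
from p7 import *
# two-burst: now ratchet k calls, move back to +y with untwist, ratchet again
q=status.get_state()['qpos'] if len(sys.argv)<2 else np.array(eval(sys.argv[1]))
B=beam(q,tz(42),ncall=3,N=50,bw=4,wp=0.02,pt=np.array([.5,0,.25]))
for b in B[:1]:
    print('burst1',b[0]);[print('   ',x) for x in b[2]];qa=b[1];print(qa.round(2))
    for p in ((.5,.25,.25),(.45,.35,.25)):
      for tw in(-.6,-1.2):
        pp,rr=F(qa);d=np.round(100*rr.inv().apply(np.array(p)-pp));q1=call(qa,[(d,tw)]*11,W,1e-3)
        b2=beam(q1,tz(42),ncall=4,N=25,bw=4,wp=.02)[0];print('burst2',p,tw,d,q1.round(2),b2[0],b2[1].round(2));[print('   ',x) for x in b2[2]]
E
time python3 p8.py
```

```text
17.1 q [ 0.278  0.207  1.74  -0.525  1.573  2.839] p [0.5254 0.1349 0.2593] z [-0.17  -0.57  -0.804] y [-0.73  -0.476  0.491] op 1.0 F [ 0.5  0.5 -0.7]
burst1 0.8339711438177974
    ([-14.0, -4.0, 11.0], 2.0, 68.9, [0.49, 0.01, 0.24])
    ([-12.0, -21.0, 4.0], 2.0, 57.1, [0.54, -0.07, 0.23])
    ([-40.0, -4.0, -11.0], 2.0, 45.4, [0.45, -0.11, 0.26])
[-0.43 -0.18  2.05 -0.06  1.29  2.84]
burst2 (0.5, 0.25, 0.25) -0.6 [-37.  -1.  -1.] [ 0.23  0.05  1.84 -0.01  1.29  2.84] 0.13482095173433553 [-0.92 -0.4   2.41  0.56  1.56  2.84]
    ([-12.0, -10.0, 5.0], 2.0, 30.5, [0.54, 0.18, 0.18])
    ([-25.0, 10.0, -40.0], 2.0, 20.3, [0.46, 0.05, 0.28])
    ([-40.0, -3.0, -5.0], 2.0, 10.3, [0.41, -0.02, 0.25])
    ([-33.0, 5.0, -1.0], 2.0, 4.1, [0.33, -0.07, 0.21])
burst2 (0.5, 0.25, 0.25) -1.2 [-37.  -1.  -1.] [ 0.3   0.07  1.82 -0.04  1.29  2.37] 0.22950648681895175 [-0.37  0.03  2.09  0.61  1.2   2.84]
    ([-3.0, -12.0, 4.0], 2.0, 40.7, [0.55, 0.32, 0.2])
    ([-5.0, 11.0, -40.0], 2.0, 33.1, [0.52, 0.15, 0.36])
    ([-8.0, -11.0, 23.0], 2.0, 22.5, [0.54, 0.09, 0.18])
    ([-28.0, -6.0, -15.0], 2.0, 9.5, [0.52, 0.04, 0.17])
burst2 (0.45, 0.35, 0.25) -0.6 [-46.   5.  -1.] [ 0.25 -0.01  1.91  0.    1.28  2.84] 0.12533491065838787 [-0.88 -0.28  2.29  0.58  1.55  2.84]
    ([-10.0, -12.0, 4.0], 2.0, 30.2, [0.53, 0.19, 0.18])
    ([-25.0, 9.0, -40.0], 2.0, 20.1, [0.46, 0.05, 0.28])
    ([-40.0, -4.0, -4.0], 2.0, 10.1, [0.41, -0.01, 0.25])
    ([-40.0, -7.0, -9.0], 2.0, 3.6, [0.37, -0.09, 0.23])
burst2 (0.45, 0.35, 0.25) -1.2 [-46.   5.  -1.] [ 0.49  0.1   1.8  -0.03  1.3   2.55] 0.19973050149965466 [-0.18  0.02  2.08  0.68  1.18  2.84]
    ([12.0, -23.0, -21.0], 0.5, 43.8, [0.62, 0.36, 0.36])
    ([-15.0, 8.0, 20.0], 2.0, 34.0, [0.55, 0.24, 0.22])
    ([-33.0, -11.0, -5.0], 2.0, 20.6, [0.54, 0.21, 0.19])
    ([-40.0, -5.0, -23.0], 2.0, 7.7, [0.52, 0.14, 0.19])
real	0m35.612s
user	0m35.797s
sys	0m0.050s
```

```bash
python3 -m inch '[[1,[-14,-4,11],2],[1,[-14,-4,11],2],[1,[-14,-4,11],2],[1,[-14,-4,11],2]]'>/dev/null; python3 -m inch '[[1,[-12,-21,4],2],[1,[-12,-21,4],2],[1,[-12,-21,4],2],[1,[-12,-21,4],2]]'>/dev/null;python3 -m inch '[[1,[-40,-4,-11],2],[1,[-40,-4,-11],2],[1,[-40,-4,-11],2],[1,[-40,-4,-11],2]]'>/dev/null; python3 s.py
cat > p9.py <<'E'
from p7 import *
q=status.get_state()['qpos']
for p in ((.5,.25,.25),(.45,.35,.25),(.5,.25,.2)):
      for tw in(-.6,-.9):
        pp,rr=F(q);d=np.round(100*rr.inv().apply(np.array(p)-pp));q1=call(q,[(d,tw)]*11,W,1e-3)
        b2=beam(q1,tz(42),ncall=5,N=25,bw=4,wp=.02)[0];print('burst2',p,tw,d,q1.round(2),b2[0],b2[1].round(2));[print('   ',x) for x in b2[2]]
E
python3 p9.py
```

```text
18.3 q [-3.290e-01 -9.700e-02  2.032e+00  1.000e-03  1.259e+00  2.838e+00] p [ 0.48   -0.057   0.2283] z [-0.049  0.018 -0.999] y [-0.998  0.026  0.049] op 1.007 F [-0.2 -0.  -0.7]
burst2 (0.5, 0.25, 0.25) -0.6 [-31.  -1.  -2.] [0.27 0.05 1.84 0.03 1.29 2.83] 0.083728120823132 [-0.81 -0.22  2.28  0.61  1.53  2.84]
    ([-8.0, -9.0, 5.0], 2.0, 28.9, [0.54, 0.22, 0.18])
    ([-19.0, 5.0, -40.0], 2.0, 18.8, [0.49, 0.07, 0.28])
    ([-26.0, 4.0, -3.0], 2.0, 8.8, [0.42, 0.01, 0.25])
    ([-40.0, -9.0, -10.0], 2.0, 1.2, [0.39, -0.07, 0.22])
burst2 (0.5, 0.25, 0.25) -0.9 [-31.  -1.  -2.] [0.27 0.05 1.84 0.03 1.29 2.53] 0.08669059526779668 [-0.94 -0.16  2.14  0.54  1.67  2.84]
    ([-5.0, -12.0, 5.0], 2.0, 33.9, [0.55, 0.3, 0.19])
    ([-16.0, 13.0, -40.0], 2.0, 24.9, [0.49, 0.14, 0.31])
    ([-40.0, -28.0, -0.0], 2.0, 14.1, [0.53, 0.08, 0.25])
    ([-8.0, -10.0, -6.0], 2.0, 3.1, [0.56, -0.01, 0.21])
    ([-8.0, 14.0, -27.0], 0.5, 0.3, [0.38, -0.15, 0.26])
burst2 (0.45, 0.35, 0.25) -0.6 [-41.   4.  -1.] [0.36 0.05 1.86 0.08 1.27 2.84] 0.07299301692475477 [-0.86  0.01  2.09  0.57  1.55  2.84]
[... 732 characters left out ...]
598831827051 [-0.84 -0.37  2.33  0.59  1.62  2.84]
    ([-30.0, -18.0, -40.0], 2.0, 31.3, [0.52, 0.16, 0.3])
    ([-34.0, -18.0, 9.0], 2.0, 19.1, [0.54, 0.12, 0.22])
    ([-15.0, 3.0, -17.0], 2.0, 8.5, [0.47, 0.02, 0.26])
    ([-34.0, 13.0, -11.0], 2.0, 1.3, [0.36, -0.06, 0.25])
burst2 (0.5, 0.25, 0.2) -0.9 [-31.  -1.   3.] [0.28 0.09 1.89 0.03 1.2  2.53] 0.09317130589152807 [-0.94  0.09  1.95  0.55  1.63  2.84]
    ([-5.0, -12.0, 0.0], 2.0, 33.7, [0.55, 0.3, 0.19])
    ([-16.0, 13.0, -40.0], 2.0, 24.7, [0.49, 0.14, 0.3])
    ([-35.0, -14.0, 13.0], 2.0, 13.3, [0.5, 0.11, 0.2])
    ([-18.0, -19.0, -27.0], 2.0, 3.0, [0.52, -0.03, 0.21])
    ([-8.0, -11.0, -40.0], 0.5, 0.7, [0.44, -0.23, 0.24])
```

```bash
python3 -m inch '[[1,[-31,-1,-2],-0.6],[1,[-31,-1,-2],-0.6],[1,[-31,-1,-2],-0.6],[1,[-31,-1,-2],-0.6],[1,[-31,-1,-2],-0.6],[1,[-31,-1,-2],-0.6],[1,[-31,-1,-2],-0.6],[1,[-31,-1,-2],-0.6],[1,[-31,-1,-2],-0.6],[1,[-31,-1,-2],-0.6]]'>/dev/null; python3 -m inch '[[1,[-8,-9,5],2],[1,[-8,-9,5],2],[1,[-8,-9,5],2],[1,[-8,-9,5],2]]'>/dev/null;python3 s.py
python3 -m inch '[[1,[-19,5,-40],2],[1,[-19,5,-40],2],[1,[-19,5,-40],2],[1,[-19,5,-40],2]]'>/dev/null;python3 -m inch '[[1,[-26,4,-3],2],[1,[-26,4,-3],2],[1,[-26,4,-3],2],[1,[-26,4,-3],2]]'>/dev/null; python3 s.py
cat > p10.py <<'E'
from p7 import *
q=status.get_state()['qpos']
print(np.degrees(np.arccos(F(q)[1].as_matrix()[:,2]@tz(42))))
for n in (2,3,4,5):
    b=beam(q,tz(42),ncall=2,n=n,N=60,bw=4,wp=.02)[0];print(n,b[0],b[1].round(2));[print('   ',x) for x in b[2]]
E
python3 p10.py
```

```text
19.7 q [0.138 0.156 1.89  0.305 1.122 2.838] p [0.5392 0.2399 0.1764] z [-0.044  0.267 -0.963] y [-0.955 -0.295 -0.039] op 0.998 F [-0.3 -0.5 -0.3]
20.5 q [-0.418 -0.247  2.207  0.626  1.422  2.838] p [0.4381 0.0617 0.2499] z [ 0.083  0.597 -0.798] y [-0.963  0.254  0.09 ] op 0.998 F [ 0.5 -1.  -0.7]
6.14492819229029
2 0.03972414509815478 [-0.45 -0.09  2.22  0.73  1.32  2.84]
    ([-7.0, -4.0, 4.0], 2.0, 2.0, [0.46, 0.05, 0.19])
3 0.030520978818717796 [-0.54  0.11  2.07  0.74  1.33  2.84]
    ([-8.0, -25.0, 0.0], 2.0, 1.6, [0.52, -0.02, 0.17])
4 0.014884294417704414 [-0.82  0.02  1.99  0.59  1.6   2.84]
    ([-3.0, -35.0, -40.0], 2.0, 0.8, [0.46, -0.16, 0.25])
5 0.006941707259601606 [-0.97  0.07  1.94  0.52  1.66  2.84]
    ([14.0, -21.0, -31.0], 2.0, 0.3, [0.42, -0.24, 0.25])
```

```bash
python3 -m inch '[[1,[14,-21,-31],2],[1,[14,-21,-31],2],[1,[14,-21,-31],2],[1,[14,-21,-31],2],[1,[14,-21,-31],2]]'>/dev/null; python3 s.py
python3 - <<'E'
from to import *
q=status.get_state()['qpos'];m=F(q)[1].as_matrix()[:,2]
print(np.degrees(np.arccos(m@tz(42))), np.degrees(np.arccos(m@a)))
f=foot-.002*yr
p=f+.067*a
for so in(.11,):
    d,t=to(p-so*m,-xr);print(d.round(2),t);qn=call(q,[(d,t)]*8,.65);print(qn.round(2),F(qn)[0].round(3),F(qn)[1].as_matrix()[:,1],np.degrees(np.arccos(F(qn)[1].as_matrix()[:,2]@tz(42))))
    qq=call(qn,[([0,0,so*100],0)]*6,.65);print(qq.round(2),F(qq)[0]-p)
E
```

```text
21.0 q [-0.955  0.077  1.923  0.534  1.665  2.838] p [ 0.4345 -0.237   0.2548] z [ 0.159  0.653 -0.74 ] y [-0.765  0.556  0.326] op 1.002 F [0.6 0.5 0.1]
0.23756163735836894 97.76585008231383
[ 0.1   2.73 11.99] -0.5061906924654539
[-0.85  0.05  2.12  0.59  1.47  2.32] [ 0.432 -0.144  0.175] [-9.71544458e-01  2.36856703e-01  5.18553241e-04] 0.2375616373368902
[-0.71  0.14  2.2   0.68  1.27  2.3 ] [1.18349774e-13 2.91308644e-13 1.33930367e-12]
```

```bash
python3 -m inch '[[1,[0.1,2.73,12],-0.5],[1,[0.1,2.73,12],-0.5],[1,[0.1,2.73,12],-0.5],[1,[0.1,2.73,12],-0.506],[1,[0.1,2.73,12],-0.506],[1,[0.1,2.73,12],-0.506]]'>/dev/null; python3 s.py; python3 -m inch '[[1,[0,0,3],0],[1,[0,0,6],0],[1,[0,0,8.5],0],[1,[0,0,10],0],[1,[0,0,11],0],[1,[0,0,11],0]]'; python3 s.py
python3 - <<'E'
from to import *
from h import *
s=status.get_state();r=R.from_quat(s['tcp_rot']);e=s['eef_pos']-(foot-.002*yr)
print("along a",e@a,"x",e@xr,"n",e@np.cross(a,xr),to(np.zeros(3),-xr)[1])
for n in("top","side"): 
    im=cams.read_camera(n);cv2.imwrite(f"pics/{n}5.png",im)
a_=cv2.imread("pics/top5.png")[190:290,280:430];b_=cv2.imread("pics/side5.png")[130:230,290:420]
cv2.imwrite("pics/crop6.png",cv2.resize(np.hstack([a_,b_]),None,fx=2.8,fy=2.8,interpolation=cv2.INTER_CUBIC))
E
```

```text
21.6 q [-0.84   0.043  2.122  0.589  1.472  2.326] p [ 0.4328 -0.1408  0.1747] z [ 0.157  0.653 -0.741] y [-0.972  0.233 -0.   ] op 0.996 F [-0.2  0.1  0.5]
time: 22.2
eef_pos: [0.4499, -0.0675, 0.0925]
tcp_rot: [-0.579, 0.732, 0.224, 0.282]
contact_force: [-0.2, -1.0, -0.4]
opening: 1.003
22.2 q [-0.702  0.144  2.204  0.68   1.265  2.302] p [ 0.4499 -0.0675  0.0925] z [ 0.154  0.655 -0.74 ] y [-0.973  0.23   0.001] op 1.003 F [-0.2 -1.  -0.4]
along a 0.06935863459894877 x -0.0006679205597466312 n 0.004138404552894917 0.00471177167435101
```

View pics/crop6.png

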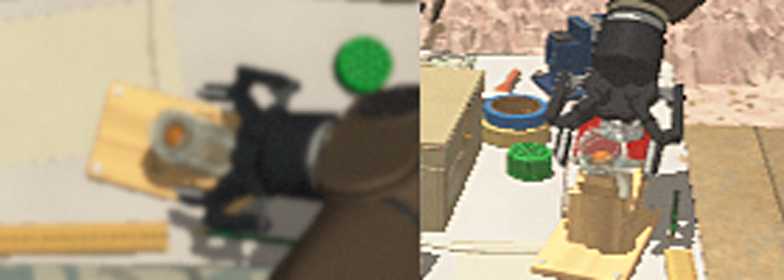

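```bash
python3 -m inch '[[-1,[0,0,0],0],[-1,[0,0,0],0],[-1,[0,0,0],0],[-1,[0,0,0],0],[-1,[0,0,0],0],[-1,[0,0,0],0],[-1,[0,0,0],0],[-1,[0,0,0],0]]' 50; python3 s.py; python3 - <<'E'
from to import *
q=status.get_state()['qpos'];r=F(q)[1]
n=np.cross(a,xr);print("out 10cm along -n in tool cm",100*r.inv().apply(-.1*n))
# pour plan: after out, go near bowl, twist negative
bowl=np.array([.4646,.2011,0])
s=status.get_state();r=R.from_quat(s['tcp_rot'])
h=(s['eef_pos']-(foot-.002*yr))@a; print('grip height',h)
ax=r.inv().apply(a) # jar axis in tool frame
for tw in np.arange(-3.2,0.1,.4):
    rr=r*R.from_euler('z',tw);w=rr.apply(ax);print(round(tw,1),'axis',w.round(2),'mouth rel TCP',(w*(.118-h)).round(3),'lean',np.degrees(np.arccos(w[2])).round(1))
E
```

```text
time: 23.1
eef_pos: [0.4505, -0.0685, 0.0935]
tcp_rot: [-0.579, 0.732, 0.223, 0.283]
contact_force: [-2.7, -3.9, 5.7]
opening: 0.557
23.1 q [-0.703  0.142  2.202  0.679  1.266  2.302] p [ 0.4505 -0.0685  0.0935] z [ 0.156  0.654 -0.741] y [-0.973  0.231 -0.001] op 0.557 F [-2.7 -3.9  5.7]
out 10cm along -n in tool cm [ 1.35528242  0.04465748 -9.90763419]
grip height 0.06960164407635715
-3.2 axis [-0.14 -0.81 -0.56] mouth rel TCP [-0.007 -0.039 -0.027] lean 124.4
-2.8 axis [-0.51 -0.68 -0.53] mouth rel TCP [-0.025 -0.033 -0.025] lean 121.7
-2.4 axis [-0.8  -0.46 -0.39] mouth rel TCP [-0.039 -0.022 -0.019] lean 112.9
-2.0 axis [-0.97 -0.17 -0.17] mouth rel TCP [-0.047 -0.008 -0.008] lean 100.0
-1.6 axis [-0.99  0.12  0.08] mouth rel TCP [-0.048  0.006  0.004] lean 85.2
-1.2 axis [-0.86  0.39  0.34] mouth rel TCP [-0.041  0.019  0.017] lean 69.9
-0.8 axis [-0.59  0.57  0.57] mouth rel TCP [-0.029  0.028  0.027] lean 55.5
-0.4 axis [-0.24  0.66  0.71] mouth rel TCP [-0.011  0.032  0.035] lean 44.4
-0.0 axis [0.15 0.62 0.77] mouth rel TCP [0.007 0.03  0.037] lean 40.0
```

```bash
python3 -m inch '[[-1,[0.2,0,-1],0],[-1,[0.4,0,-3],0],[-1,[0.8,0,-6],0],[-1,[1.35,0,-9.9],0],[-1,[1.35,0,-9.9],0]]'; python3 s.py; python3 - <<'E'
from to import *
q=status.get_state()['qpos']
tgt=np.array([.4646+.047,.2011+.030,0])
pu=F(q)[0]+[0,0,.09]
d0,_=to(pu);d1,_=to(tgt+[0,0,.23]);d2,_=to(tgt+[0,0,.125])
print(d0.round(1),d1.round(1),d2.round(1))
qn=call(q,[(d0,0)]*2+[(d1,-1.2)]*9,.65);print(qn.round(2),F(qn)[0]-tgt)
qn=call(qn,[(to(tgt+[0,0,.125],q=qn)[0],0)]*4,.65);print(qn.round(2),F(qn)[0]-tgt)
qn=call(qn,[([0,0,0],-1.7)]*13,.65);print(qn.round(2),F(qn)[0]-tgt)
E
```

```text
time: 23.6
eef_pos: [0.4336, -0.1463, 0.1595]
tcp_rot: [-0.579, 0.733, 0.219, 0.283]
contact_force: [0.4, -1.1, -1.8]
opening: 0.553
23.6 q [-0.846  0.072  2.123  0.588  1.444  2.301] p [ 0.4336 -0.1463  0.1595] z [ 0.16   0.649 -0.744] y [-0.972  0.233 -0.006] op 0.553 F [ 0.4 -1.1 -1.8]
[-6.  -0.1 -6.7] [-33.3   1.2  20.5] [-26.3   1.2  28.3]
[-0.04 -0.06  2.11  0.83  1.09  1.73] [-4.37508918e-11  1.13190637e-09  2.30000001e-01]
[-0.04  0.11  2.17  0.94  0.95  1.53] [-1.95510275e-13  3.36397576e-14  1.25000000e-01]
[-0.04  0.11  2.17  0.94  0.95 -0.17] [-8.77076189e-15  9.46187573e-13  1.25000000e-01]
```

```bash
python3 -m inch '[[-1,[-3,0,-3.4],0],[-1,[-6,-0.1,-6.7],0],[-1,[-9,0,-3.5],-0.1],[-1,[-12,0.2,0],-0.2],[-1,[-15,0.4,3],-0.3],[-1,[-18,0.5,6],-0.4],[-1,[-21,0.6,9],-0.5],[-1,[-24,0.8,12],-0.6],[-1,[-27,1,15],-0.75],[-1,[-30,1.1,18],-0.9],[-1,[-32.5,1.2,19.7],-1.0],[-1,[-33.3,1.2,20.5],-1.1],[-1,[-31,1.2,23],-1.2],[-1,[-28.5,1.2,25.5],-1.2],[-1,[-26.8,1.2,27.7],-1.2],[-1,[-26.3,1.2,28.3],-1.2],[-1,[-26.3,1.2,28.3],-1.2]]'; python3 s.py
python3 - <<'E'
from h import *
for n in("top","side"): 
    im=cams.read_camera(n);cv2.imwrite(f"pics/{n}6.png",im)
a_=cv2.imread("pics/top6.png")[180:280,190:330];b_=cv2.imread("pics/side6.png")[190:290,270:410]
cv2.imwrite("pics/crop7.png",cv2.resize(np.hstack([a_,b_]),None,fx=2.8,fy=2.8,interpolation=cv2.INTER_CUBIC))
E
```

```text
time: 25.3
eef_pos: [0.5075, 0.2354, 0.122]
tcp_rot: [0.891, -0.278, -0.027, -0.359]
contact_force: [-0.0, -0.3, -2.8]
opening: 0.554
25.3 q [-0.034  0.109  2.17   0.942  0.953  1.533] p [0.5075 0.2354 0.122 ] z [ 0.15   0.654 -0.741] y [-0.515 -0.588 -0.624] op 0.554 F [-0.  -0.3 -2.8]
```

View pics/crop7.png

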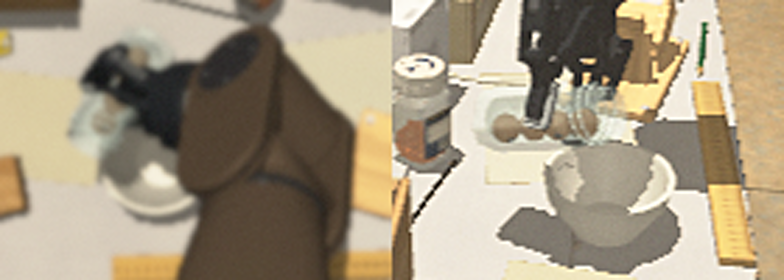

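```bash
python3 -c "
from h import *
print(atz('top',(281,168),.098),atz('side',(280,213),.098),atz('side',(270+30/2.8,190+70/2.8),.098))
print(proj('top',[.467,.254,.14]),proj('side',[.467,.254,.14]),proj('side',[.4646,.2011,.052]), atz('side',(347,245),.052))"
```

```text
[0.63959231 0.11175512 0.098     ] [0.64115325 0.11584637 0.098     ] [0.63745487 0.12614648 0.098     ]
[220.1540901  230.10571013] [347.93885538 230.59732599] [347.58491955 251.19139807] [0.46665728 0.17429236 0.052     ]
```

```bash
python3 -m inch '[[-1,[0,0,0],-0.15],[-1,[0,0,0],-0.3],[-1,[0,0,0],-0.45],[-1,[0,0,0],-0.6],[-1,[0,0,0],-0.75],[-1,[0,0,0],-0.9],[-1,[0,0,0],-1.05],[-1,[0,0,0],-1.2],[-1,[0,0,0],-1.35],[-1,[0,0,0],-1.5],[-1,[0,0,0],-1.6],[-1,[0,0,0],-1.6],[-1,[0,0,0],-1.6],[-1,[0,0,0],-1.6],[-1,[0,0,0],-1.6],[-1,[0,0,0],-1.6],[-1,[0,0,0],-1.6],[-1,[0,0,0],-1.6]]'; python3 s.py
python3 - <<'E'
from h import *
for n in("top","side"): 
    im=cams.read_camera(n);cv2.imwrite(f"pics/{n}7.png",im)
a_=cv2.imread("pics/top7.png")[180:280,190:330];b_=cv2.imread("pics/side7.png")[190:290,270:410]
cv2.imwrite("pics/crop8.png",cv2.resize(np.hstack([a_,b_]),None,fx=2.8,fy=2.8,interpolation=cv2.INTER_CUBIC))
E
```

```text
time: 27.2
eef_pos: [0.5094, 0.2351, 0.1243]
tcp_rot: [0.819, 0.446, 0.24, -0.268]
contact_force: [0.1, -0.3, -2.1]
opening: 0.558
27.2 q [-0.035  0.107  2.167  0.942  0.953 -0.067] p [0.5094 0.2351 0.1243] z [ 0.155  0.654 -0.74 ] y [ 0.86  -0.459 -0.226] op 0.558 F [ 0.1 -0.3 -2.1]
```

View pics/crop8.png

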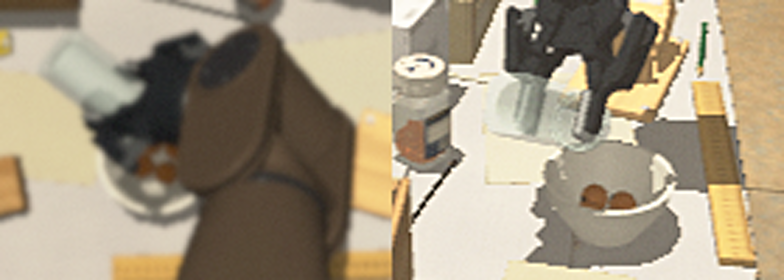

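```bash
python3 - <<'E'
from to import *
n=np.cross(a,xr);H=np.array([.4505,-.0685,.0935])
for nm,p in(("up",F(status.get_state()['qpos'])[0]+[0,0,.1]),("over",H-.1*n+[0,0,.09]),("out",H-.1*n)):
    d,t=to(p,-xr);print(nm,d.round(1),t%(2*np.pi))
q=status.get_state()['qpos'];p=H-.1*n
E
```

```text
up [ 6.3 -2.3 -7.4] 2.80503198687616
over [-18.7   7.9 -35. ] 2.80503198687616
out [-24.4   9.9 -28.4] 2.80503198687616
```

```bash
python3 -m inch '[[-1,[2,-0.8,-2.5],0.15],[-1,[4.2,-1.5,-5],0.3],[-1,[6.3,-2.3,-7.4],0.45],[-1,[4,-1.4,-10],0.6],[-1,[1.5,-0.4,-12.5],0.75],[-1,[-1,0.6,-15],0.9],[-1,[-3.5,1.6,-17.8],1.05],[-1,[-6,2.6,-20.5],1.2],[-1,[-8.5,3.6,-23.3],1.35],[-1,[-11,4.6,-26.1],1.5],[-1,[-13.5,5.7,-29],1.65],[-1,[-16,6.8,-32],1.8],[-1,[-18,7.6,-34],1.95],[-1,[-18.7,7.9,-35],2.1],[-1,[-18.7,7.9,-35],2.25],[-1,[-18.7,7.9,-35],2.4],[-1,[-18.7,7.9,-35],2.55],[-1,[-20,8.4,-33.5],2.7],[-1,[-22.5,9.2,-30.6],2.8],[-1,[-24.4,9.9,-28.4],2.805]]'>/dev/null;  python3 -m inch '[[-1,[0,0,0],0],[-1,[0,0,0],0]]'; python3 s.py; python3 - <<'E'
from to import *
n=np.cross(a,xr);H=np.array([.4505,-.0685,.0935])
s=status.get_state();r=R.from_quat(s['tcp_rot'])
for k in(0,.015,.04,.1): print((100*r.inv().apply(H-k*n-s['eef_pos'])).round(2),k)
print(to(H,-xr)[1])
from h import *
for n in("top","side"): 
    im=cams.read_camera(n);cv2.imwrite(f"pics/{n}8.png",im)
a_=cv2.imread("pics/top8.png")[190:290,280:430];b_=cv2.imread("pics/side8.png")[130:230,290:420]
c_=cv2.imread("pics/side8.png")[210:280,300:400];
t=cv2.resize(np.hstack([a_,b_]),None,fx=2.8,fy=2.8,interpolation=cv2.INTER_CUBIC)
c=cv2.resize(c_,None,fx=4,fy=4,interpolation=cv2.INTER_CUBIC);t2=np.zeros((280,t.shape[1],3),np.uint8);t2[:,:400]=c
cv2.imwrite("pics/crop9.png",np.vstack([t,t2]))
E
```

```text
time: 29.5
eef_pos: [0.432, -0.1428, 0.1582]
tcp_rot: [-0.577, 0.733, 0.225, 0.283]
contact_force: [-0.2, -0.0, -2.2]
opening: 0.552
29.5 q [-0.844  0.073  2.128  0.589  1.448  2.306] p [ 0.432  -0.1428  0.1582] z [ 0.155  0.655 -0.739] y [-0.972  0.234  0.004] op 0.552 F [-0.2 -0.  -2.2]
[-1.31 -0.08  9.93] 0
[-1.11 -0.08  8.45] 0.015
[-0.77 -0.06  5.97] 0.04
[ 0.03 -0.04  0.02] 0.1
-3.513637093535015e-05
```

View pics/crop9.png

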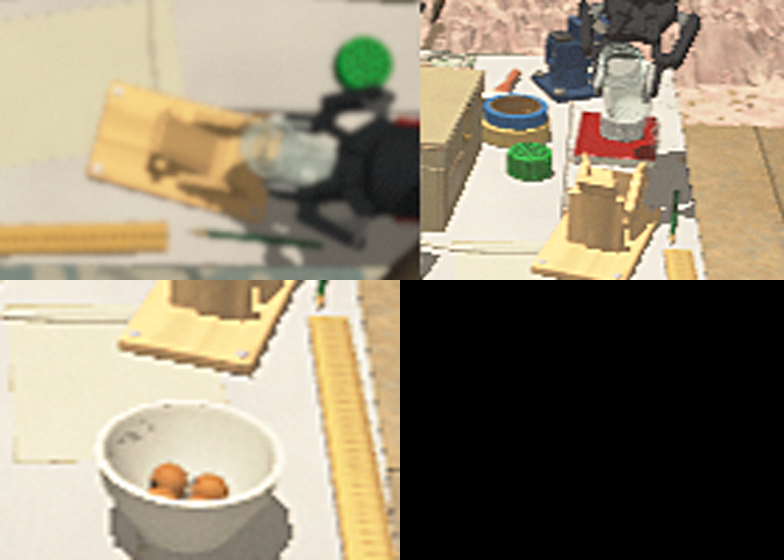

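```bash
python3 -m inch '[[-1,[-0.4,-0.05,3],0],[-1,[-0.77,-0.06,6],0],[-1,[-0.95,-0.08,7.2],0],[-1,[-1.1,-0.08,8.4],0],[-1,[-1.2,-0.08,9],0],[-1,[-1.25,-0.08,9.5],0],[-1,[-1.3,-0.08,9.95],0],[-1,[-1.3,-0.08,9.95],0]]'; python3 s.py
```

```text
time: 30.4
eef_pos: [0.4508, -0.0687, 0.0935]
tcp_rot: [-0.577, 0.733, 0.224, 0.283]
contact_force: [-1.1, 1.2, 2.0]
opening: 0.553
30.4 q [-0.703  0.144  2.201  0.68   1.267  2.306] p [ 0.4508 -0.0687  0.0935] z [ 0.156  0.655 -0.74 ] y [-0.972  0.234  0.002] op 0.553 F [-1.1  1.2  2. ]
```

```bash
python3 -m inch '[[0.3,[0,0,0],0],[0.6,[0,0,0],0],[1,[0,0,0],0],[1,[0,0,0],0],[1,[0,0,0],0],[1,[0,0,-2],0],[1,[0,0,-6],0],[1,[0,0,-11],0],[1,[0,0,-16],0],[1,[-2,0,-21],0],[1,[-5,0,-25],0],[1,[-5,0,-25],0]]'; python3 - <<'E'
from h import *
for n in("top","side"): 
    im=cams.read_camera(n);cv2.imwrite(f"pics/{n}9.png",im)
t,s=cv2.imread("pics/top9.png"),cv2.imread("pics/side9.png")
R_=lambda x,f:cv2.resize(x,None,fx=f,fy=f,interpolation=cv2.INTER_CUBIC)
A=R_(t[205:275,215:415],4);B=R_(s[150:290,290:400],2.14)[:299]
o=np.zeros((590,800,3),np.uint8);o[:280]=A;o[285:285+B.shape[0],:B.shape[1]]=B
C=R_(t[225:285,390:490],4);o[300:540,300:700]=C
cv2.imwrite("pics/crop10.png",o)
E
```

```text
time: 31.6
eef_pos: [0.422, -0.199, 0.3186]
tcp_rot: [-0.579, 0.733, 0.218, 0.283]
contact_force: [0.5, 0.5, 0.2]
opening: 0.999
```

View pics/crop10.png

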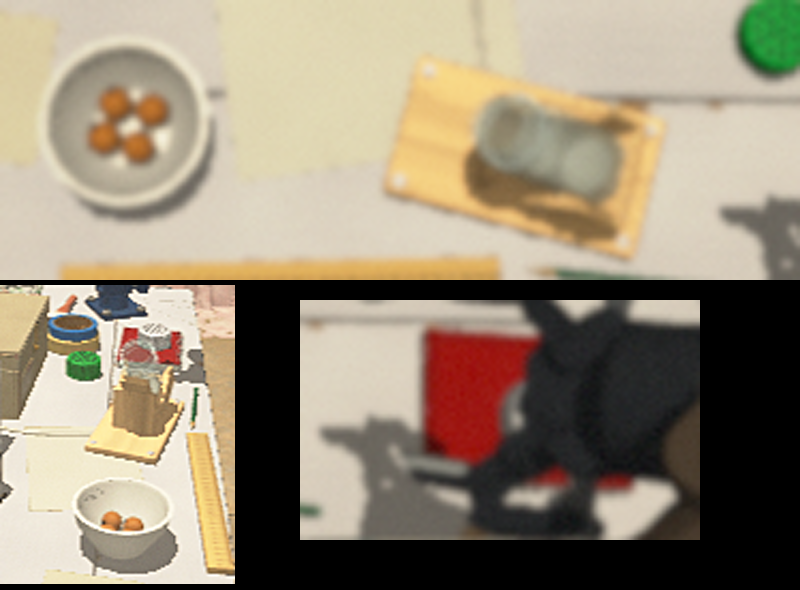

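```bash
python3 -c "
from plant import ctrl
print(ctrl.sign_off())"
```

```text
the job is handed in; nothing more can be done
None
```

I finished the whole sequence and handed the job in at about 31.7 s of the 72 s allowed; sign-off reports no verdict.

- **Cap:** I unscrewed it about 150 degrees with the jar in its rest. It lies flat on the notebook, holes up.
- **Beads:** I tipped them out into the bowl with the jar held on its x faces.
- **Jar:** I put it back in its rest and drew the arm clear with the gripper open.
- **Tool tilt:** The move command only turns about the tool's z. To tilt the tool, I ran the last joint to its stop and let the arm's out-of-reach solver lean it over.

**Last checks**
- The top view shows all four beads in the upright bowl, which looks unmoved, and the jar seated where it began.
- The tool pose at release matched the pose where I gripped the jar to within 1 mm, and the contact force afterwards read near zero.
- The gripper partly hid the cap in the last top view. The side view showed it still flat on the notebook.
- I judged all of this from the pictures and the tool pose, and did not measure the final poses of the jar, cap or bowl.
- No check failed. My first estimate of the rest and the two-camera position of the cap differed by about 3 mm horizontally and 4 mm in height, so I shifted the foot estimate 2 mm.

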